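# Refit the gas hob after cleaning

## Task

Put the freshly cleaned hob back together: set each of the three black burner caps from the drying mat fully seated on the burner head of its own size, and when all three caps are on, stand the small pan support on its legs centred over the smallest burner. Leave the red jar lid and the salt shaker where they are.

Things in the scene. Friction and masses are not known exactly. Their poses are not given: they have to be found in the camera images.
- cap_small: Smallest burner cap, loose: round matt-black disc, 44 mm diameter, 14 mm thick, lying right way up on the striped drying mat (surface 4 mm above the counter). Hollow underside: recess 32 mm across, 6 mm deep, in a 6 mm wide rim. Origin: centre of the rim's underside; z up. Grip it across its diameter.
- cap_medium: Medium burner cap, loose: round matt-black disc, 56 mm diameter, 14 mm thick, lying right way up on the striped drying mat (surface 4 mm above the counter). Hollow underside: recess 44 mm across, 6 mm deep, in a 6 mm wide rim. Origin: centre of the rim's underside; z up. Grip it across its diameter.
- cap_large: Large burner cap, loose: round matt-black disc, 68 mm diameter, 14 mm thick, lying right way up on the striped drying mat (surface 4 mm above the counter). Hollow underside: recess 56 mm across, 6 mm deep, in a 6 mm wide rim. Origin: centre of the rim's underside; z up. Grip it across its diameter.
- pan_support: Small dark iron pan support, loose, 104 x 104 x 52 mm, on the mat on four legs. From above an H: spine bar along x (8 mm wide, 42 to 52 mm above the feet), cross bars along y at x = -44 and 44 mm, legs at their ends. Grip the spine's middle from above, fingers closing along y. Origin: centre, at feet level. Any yaw serves. A seated cap's top (32 mm above the plate) lies 10 mm below the bars.
- burner_small: Smallest burner head, fixed on the hob plate: dark foot ring 56 mm across, 6 high; aluminium crown 42 mm across, flat top 18 mm above the plate, where the cap's rim rests (cap origin 18 mm above this one); 5 mm high brass stub tapering 20 to 12 mm fits loosely in the cap's recess. Origin: centre of its underside, on the plate's top (8 mm above the counter); z up.
- burner_medium: Medium burner head, fixed on the hob plate: dark foot ring 68 mm across, 6 high; aluminium crown 54 mm across, flat top 18 mm above the plate, where the cap's rim rests (cap origin 18 mm above this one); 5 mm high brass stub tapering 32 to 24 mm fits loosely in the cap's recess. Origin: centre of its underside, on the plate's top (8 mm above the counter); z up.
- burner_large: Large burner head, fixed on the hob plate: dark foot ring 80 mm across, 6 high; aluminium crown 66 mm across, flat top 18 mm above the plate, where the cap's rim rests (cap origin 18 mm above this one); 5 mm high brass stub tapering 44 to 36 mm fits loosely in the cap's recess. Origin: centre of its underside, on the plate's top (8 mm above the counter). Three 30 mm high knobs on the hob.
- jar_lid: Bystander: red metal jar lid, loose, a disc 60 mm in diameter and 12 mm high lying on the drying mat among the parts; not part of the hob. Origin: centre of its underside.
- salt_shaker: Bystander: white ceramic salt shaker with a steel top, loose, 40 mm in diameter and 63 mm high, standing on the drying mat among the parts. Origin: centre of its underside.
There are look-alikes about, which are no part of the job. Of the things shaped like the pan_support, the dark steel one is meant.

How it is judged:
By the outcome, as a careful person would: the job done as asked, in the order asked, and still so for the second after the job is handed in, with the robot touching nothing.
It also fails if it takes over 125 s, if anything falls off the work surface, if the arm or the gripper's body presses on something with over 40 N, if the wrist force passes 120 N, or if a joint passes its speed limit or range.

## Robot

A 7-joint arm with a two-finger parallel gripper is mounted at the origin on the work surface. World frame = base frame: x ahead of the robot, y to its left, z up, the work surface at z = 0. Lengths are in mm, angles in rad, forces in N, time in s.
With the tool pointing down it reaches from about 375 to 925 mm from the base axis. Payload 3.1 kg.
Tool frame: the origin (TCP) lies on the centre line of the jaws, within the pads' length; the fingertips stand 22 mm ahead of it and the grasp point (between the pads) lies 3 mm ahead of it (tcp_to_tips is the distance from the TCP to the fingertips, in mm); z points along the fingers, y is the line along which they close (so a half turn about z gives the same grasp; the last joint's range is limited). The gripper opens to 85 mm and grips with 20 to 120 N. Pads are 22 mm wide; open, the fingers measure 114 mm over their backs; the gripper's body (76 mm by 85 mm) begins 54 mm behind the grasp point. The pads swing forward as they close: fully open they stand 13 mm farther back than shut.
Start: joints at [1.022, 0.383, 0.044, 1.598, -0.018, 1.161, -0.05], TCP at [283.214, -585.058, 253.269] pointing down, gripper open.
Joint ranges: [-2.61, 2.61], [-0.41, 2.15], [-1.48, 1.57], [0, 2.5], [-1.57, 4.71], [0.05, 1.97], [-2.85, 2.85]. Speed limits (rad/s): [2.79, 2.79, 3.14, 3.14, 3.14, 3.14, 3.14].

## Interface

Orientations are given as a 3x3 rotation matrix whose columns are the frame's x, y, z axes.
In Python, from plant import get_state, camera, close_job, tcp_to_tips gives the robot as it stands. The module is installed in compiled form; this text tells all that it offers.
- The arm moves only by the tool step_arm, never from a script. Its arguments are lists of equal length, an entry for each row: "rot": the turn, a rotation vector about the world's x, y, z in rad, a list of three; "delta_pos": the shift along the world's x, y, z in mm, a list of three; "hand": the finger opening in mm, from 0 to 85.4. In form: {"rot": [[ax, ay, az], ...], "delta_pos": [[dx, dy, dz], ...], "hand": [hand, ...]}. A call has exactly 8 rows; each row shifts and turns the commanded pose from where the row before left it; what a row does not reach is not made up. A row lasts 1/12 s, in which the tool goes at most 41.7 mm and 7.16 degrees, less where a joint would pass 70% of its speed; a pose out of reach is approached as far as the arm can. A call is refused whole if a number of a shift passes 41.7 or a number of a turn 0.125, either way. A call with a gripper value outside its range is refused whole. The fingers move at their own pace and stop on an object; "squeeze" is the grip in N (left out, the last holds). Time passes only in rows, so rows that do not move let the fingers close, or fill a call up. It gives the time, the measured TCP pose, the force, the opening and the grip force at its end, in the units of the state.
- get_state(): the state, without advancing time (a new reading comes with each control period).
- camera(name): name is "scene" or "top"; returns a dict with "pixels" (420x560x3 uint8, red, green, blue), "depth" (420x560 float32, mm along the optical axis (not along the pixel's ray), 0 where there is no reading), "fx", "fy", "cx", "cy" (pixels), "dist" ([k1, k2, p1, p2, k3] as OpenCV has them; the pictures are not rectified), "R" (3x3) and "t" (3): a world point X has camera coordinates R X + t. Camera axes: x right, y down, z forward; pixel columns grow to the right and rows downward; lengths in mm; the calibration is good to about 2 mm. A picture is of the moment at which its call begins.
- close_job(): hands the job in; it is judged then, once.
The state is a dict: "t": time; "joint_positions": joint angles; "dq": joint speeds; "joint_efforts": joint torques, N m; "tcp_pos": TCP position; "orientation": TCP orientation; "wrist_force": force on the tool from outside, world axes, zero at the start; "moment": the same for the moment, N m; "gripper_width": finger opening in mm; "grasp_force": force on a finger pad.
Only numpy, scipy, OpenCV 4.12 (cv2) and the standard library are available. Lean on these libraries where they do the work, as an engineer would, in place of code of your own. Each camera call takes 0.05 s, during which the arm holds its last target. There are 200 camera calls.

## Working session

There is one attempt and no reset: what is moved stays moved. The work goes in short steps, Python scripts to look and compute and a tool call to move; the robot and the scene stay as the last step left them, time stands still between calls to the robot, and variables do not carry over. Pictures are saved under pics/ and viewed, at most 14 in all, crops included, and the job is handed in when it is done.

Besides the shell and the picture viewer there is one more tool, called after ">>>" by a JSON object that holds its "method" and its "body". step_arm: Moves the arm, as the interface text tells. Its arguments: {"type":"object","properties":{"rot":{"type":"array"},"delta_pos":{"type":"array"},"hand":{"type":"array"},"squeeze":{"type":"number"}},"required":["rot","delta_pos","hand"]}

```bash
mkdir -p pics; cat > h.py <<'E'
import numpy as np, cv2
from plant import get_state, camera
def snap(n,f):
    c=camera(n); cv2.imwrite(f'pics/{f}.png',cv2.cvtColor(c['pixels'],cv2.COLOR_RGB2BGR)); np.savez(f'pics/{f}.npz',**{k:np.array(v) for k,v in c.items()}); return c
def load(f): return np.load(f'pics/{f}.npz')
def ray(c,u,v,z):
    "world point on height z seen at pixel"
    K=np.array([[c['fx'],0,c['cx']],[0,c['fy'],c['cy']],[0,0,1]],float)
    p=cv2.undistortPoints(np.array([[[u,v]]],float),K,np.array(c['dist'],float))[0,0]
    R=np.array(c['R']);t=np.array(c['t']).ravel()
    o=-R.T@t; d=R.T@np.array([p[0],p[1],1]); return o+d*(z-o[2])/d[2]
E
python3 - <<'E'
from h import *
for n in('top','scene'):
    c=snap(n,n+'0'); print(n,-np.array(c['R']).T@np.array(c['t']).ravel(),c['fx'],c['dist'])
s=get_state(); print(s)
E
```

```text
top [ 266.90028686  -53.32311944 1189.39996884] 463.9311958137249 [-0.10396693  0.          0.          0.          0.        ]
scene [852.06788094 636.56261759 651.66162379] 425.07522983215995 [0.04346501 0.         0.         0.         0.        ]
{'t': 0.1, 'joint_positions': array([ 1.02218114,  0.38374659,  0.04382449,  1.59942551, -0.01791987,
        1.16120859, -0.04992069]), 'dq': array([ 0.00084139, -0.00271632,  0.00025806, -0.00352279,  0.00150721,
        0.00138426, -0.00035943]), 'joint_efforts': array([ 3.19998733e-03, -4.34727895e+01,  1.02929804e+00, -2.50454879e+01,
        1.07483484e-02,  5.46957948e-03, -3.12280054e-05]), 'tcp_pos': array([ 282.8652685 , -584.32601906,  252.01284981]), 'orientation': array([[ 9.00064995e-01,  4.35754191e-01, -1.13531806e-03],
       [ 4.35755658e-01, -9.00062528e-01,  2.10985741e-03],
       [-1.02478039e-04, -2.39373007e-03, -9.99997130e-01]]), 'wrist_force': array([-0.23655368, -0.54298394,  0.28984425]), 'moment': array([-0.01213567, -0.00651727,  0.00391489]), 'grasp_force': 0.0, 'gripper_width': 85.33367708095153}
```

View pics/top0.png

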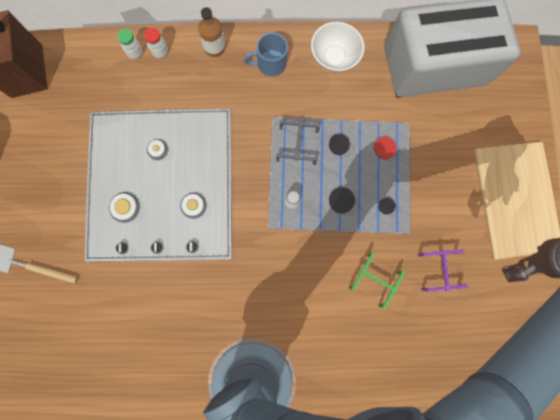

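View pics/scene0.png

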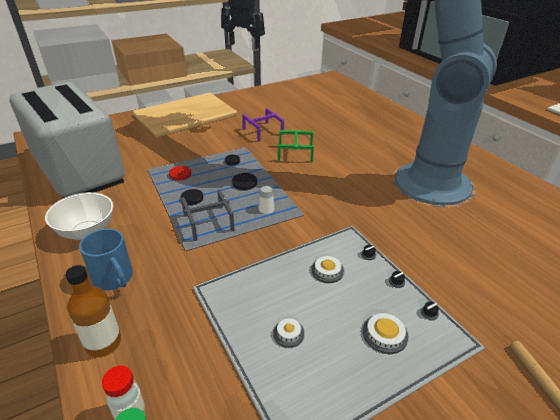

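The top picture shows the caps: medium near (339,144), large (342,200), small (387,206). The dark support is near (298,142), the lid at (386,148) and the shaker at (293,198). The burners are small (157,149), large (123,207) and medium (192,205). I'll enlarge both areas.

```bash
python3 - <<'E'
from h import *
im=cv2.imread('pics/top0.png')
def crop(x0,y0,x1,y1,k,f):
    a=cv2.resize(im[y0:y1,x0:x1],None,fx=k,fy=k,interpolation=cv2.INTER_CUBIC)
    a=cv2.convertScaleAbs(a,alpha=1.6,beta=10)
    for x in range(x0,x1,10): cv2.line(a,((x-x0)*k,0),((x-x0)*k,6 if x%50 else 14),(0,255,255),1)
    for y in range(y0,y1,10): cv2.line(a,(0,(y-y0)*k),(6 if y%50 else 14,(y-y0)*k),(0,255,255),1)
    cv2.imwrite(f'pics/{f}.png',a)
crop(265,110,415,230,5,'mat'); crop(90,120,230,260,4,'hob')
c=load('top0')
for n,u,v,z in [('cm',339,144,18),('cl',342,200,18),('cs',387,206,18),('bs',157,149,26),('bl',123,207,26),('bm',192,205,26),('ps',298,142,56)]:
    print(n,ray(c,u,v,z).round(1))
E
```

```text
cm [ 601.8 -239.6   18. ]
cl [ 453.3 -241.2   18. ]
cs [ 435.6 -357.5   18. ]
bs [595.1 233.8  26. ]
bl [445. 319.  26.]
bm [446.5 141.8  26. ]
ps [ 597.7 -129.8   56. ]
```

View pics/mat.png

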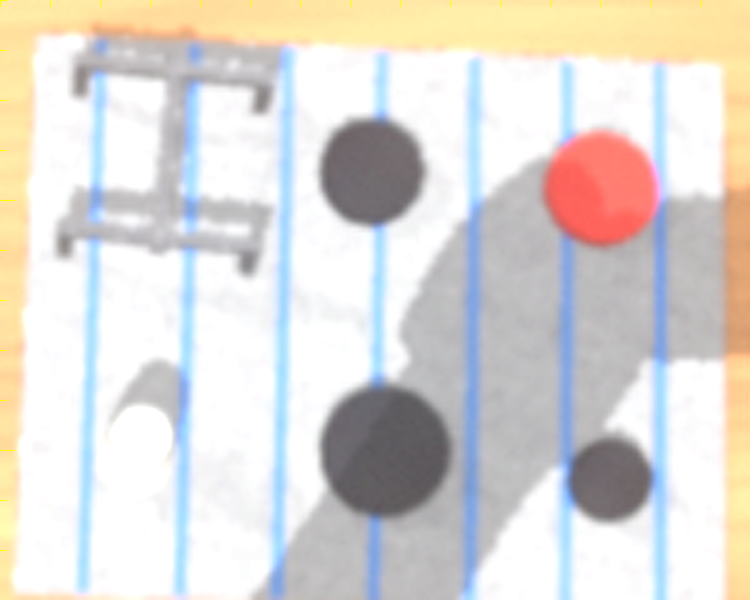

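View pics/hob.png

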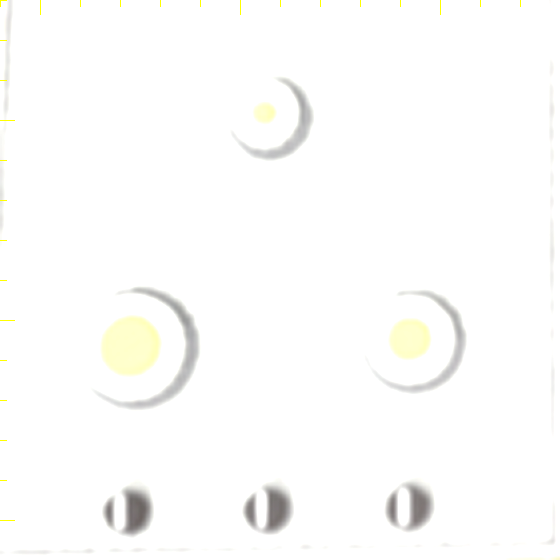

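The crops show disc centres for medium, large and small at about (339.0,143.8), (341.6,199.6) and (386.6,205.2). The brass stubs are clear, and the support's H is slightly turned. Next I'll refine with blobs in both views and use depth for the support.

```bash
cat >> h.py <<'E'
def cloud(c):
    K=np.array([[c['fx'],0,c['cx']],[0,c['fy'],c['cy']],[0,0,1]],float)
    v,u=np.mgrid[:420,:560]
    p=cv2.undistortPoints(np.stack([u,v],-1).reshape(-1,1,2).astype(float),K,np.array(c['dist'],float)).reshape(-1,2)
    d=np.array(c['depth']).reshape(-1,1).astype(float)
    X=(np.hstack([p,np.ones_like(d)])*d-np.array(c['t']).ravel())@np.array(c['R'])
    X[d[:,0]==0]=np.nan
    return X.reshape(420,560,3)
def proj(c,X):
    K=np.array([[c['fx'],0,c['cx']],[0,c['fy'],c['cy']],[0,0,1]],float)
    return cv2.projectPoints(np.array([X],float),cv2.Rodrigues(np.array(c['R']))[0],np.array(c['t'],float).ravel(),K,np.array(c['dist'],float))[0].ravel()
def blob(c,X,z,m):
    u,v=proj(c,X); n,l,s,ce=cv2.connectedComponentsWithStats(m.astype(np.uint8))
    k=[i for i in range(1,n) if s[i,4]>15]; i=min(k,key=lambda i:np.hypot(*(ce[i]-[u,v])))
    x,y,w,h,a=s[i]; return ray(c,*ce[i],z).round(1),a,(w,h)
E
python3 - <<'E'
from h import *
for f in('top0','scene0'):
    c=load(f); hsv=cv2.cvtColor(c['pixels'],cv2.COLOR_RGB2HSV).astype(int); H,S,V=[hsv[...,i] for i in range(3)]
    brass=(S>90)&(H>12)&(H<32)&(V>120); dark=V<50
    print(f)
    for n,X in dict(bs=(595,234),bm=(446,141),bl=(445,319)).items(): print(n,*blob(c,(*X,31),31,brass))
    for n,X in dict(cs=(435,-357),cm=(602,-239),cl=(453,-241)).items(): print(n,*blob(c,(*X,11),11,dark))
    P=cloud(c)
    m=(abs(P[...,0]-595)<75)&(abs(P[...,1]+130)<75)&(P[...,2]>44)&(P[...,2]<70)
    Q=P[m][:,:2].astype(np.float32); print(len(Q),np.median(P[m][:,2]),cv2.minAreaRect(Q),Q.mean(0))
    # plate/counter depth check
    m=(abs(P[...,0]-520)<30)&(abs(P[...,1]-230)<30); print('plate z',np.nanmedian(P[m][:,2]))
c=load('top0'); im=c['pixels'][105:175,270:330]
im=cv2.resize(cv2.cvtColor(im,cv2.COLOR_RGB2BGR),None,fx=8,fy=8,interpolation=cv2.INTER_CUBIC); cv2.imwrite('pics/sup.png',im)
E
```

```text
top0
bs [597.  236.2  31. ] 19 (np.int32(5), np.int32(5))
bm [447.5 141.3  31. ] 77 (np.int32(10), np.int32(10))
bl [446.6 319.8  31. ] 170 (np.int32(15), np.int32(15))
cs [977.1 703.5  11. ] 35 (np.int32(4), np.int32(10))
cm [977.1 703.5  11. ] 35 (np.int32(4), np.int32(10))
cl [977.1 703.5  11. ] 35 (np.int32(4), np.int32(10))
435 55.02045131053373 ((603.875732421875, -130.99588012695312), (103.70478820800781, 104.31307983398438), 82.41386413574219) [ 603.6831  -130.11383]
plate z 7.160961889420123
scene0
bs [601.3 243.7  31. ] 71 (np.int32(10), np.int32(9))
bm [452.2 148.4  31. ] 123 (np.int32(15), np.int32(12))
bl [451.1 326.8  31. ] 374 (np.int32(25), np.int32(21))
cs [ 439.4 -354.    11. ] 123 (np.int32(15), np.int32(10))
cm [ 603.  -236.6   11. ] 242 (np.int32(22), np.int32(16))
cl [ 456.5 -237.5   11. ] 341 (np.int32(25), np.int32(17))
450 54.704584406194215 ((605.5984497070312, -125.65790557861328), (104.39383697509766, 103.5675277709961), 83.58897399902344) [ 606.7445  -122.68131]
plate z 8.247842088051486
```

View pics/sup.png

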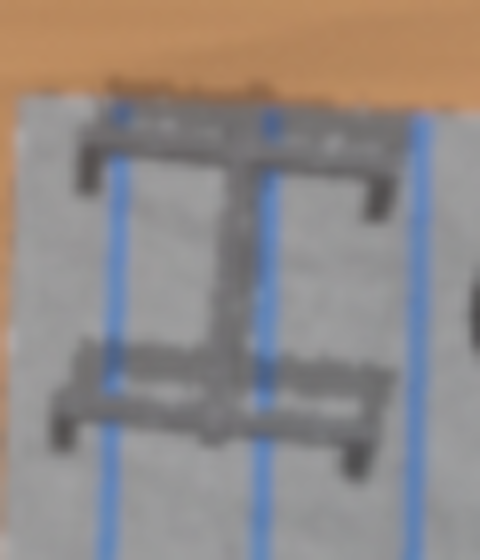

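The enlarged crop shows the support's spine running from about (300,124) to (297,158), yawed roughly −7°. The two cameras disagree by about (4,6) mm. I'll move toward the small cap and check the calibration against the gripper itself.

>>> {"method": "step_arm", "body": {"rot": [[0, 0, 0.12], [0, 0, 0.12], [0, 0, 0.12], [0, 0, 0.12], [0, 0, 0.12], [0, 0, 0.12], [0, 0, 0.12], [0, 0, 0.12]], "delta_pos": [[16, 24, -10], [16, 24, -10], [16, 24, -10], [16, 24, -10], [16, 24, -10], [16, 24, -10], [16, 24, -10], [16, 24, -10]], "hand": [85, 85, 85, 85, 85, 85, 85, 85]}}

```text
t: 0.77
tcp_pos: [411.4, -391.5, 172.4]
orientation: [[0.154, 0.988, -0.001], [0.988, -0.154, 0.001], [0.0, -0.001, -1.0]]
wrist_force: [0.7, -0.5, -0.6]
gripper_width: 85.3
grasp_force: 0.0
```

>>> {"method": "step_arm", "body": {"rot": [[0, 0, 0.08], [0, 0, 0.08], [0, 0, 0], [0, 0, 0], [0, 0, 0], [0, 0, 0], [0, 0, 0], [0, 0, 0]], "delta_pos": [[13, 18, -10], [13, 18, -10], [0, 0, -15], [0, 0, -15], [0, 0, -15], [0, 0, 0], [0, 0, 0], [0, 0, 0]], "hand": [70, 70, 70, 70, 70, 70, 70, 70]}}

```text
t: 1.43
tcp_pos: [437.4, -357.4, 108.7]
orientation: [[0.0, 1.0, 0.0], [1.0, -0.0, -0.0], [-0.0, 0.0, -1.0]]
wrist_force: [-0.2, -0.7, -0.2]
gripper_width: 70.1
grasp_force: 0.0
```

```bash
python3 - <<'E'
from h import *
import plant
try: print(plant.tcp_to_tips, plant.tcp_to_tips() if callable(plant.tcp_to_tips) else '')
except Exception as e: print(e)
s=get_state(); print(s['t'],s['tcp_pos'].round(1),s['orientation'].round(3),s['gripper_width'],s['joint_positions'].round(2))
ims=[]
for n in('top','scene'):
    c=snap(n,n+'1'); P=cloud(c); X=s['tcp_pos']
    u,v=proj(c,X+[0,0,-22]); print(n,u,v)
    u,v=int(u),int(v); a=cv2.cvtColor(c['pixels'][v-45:v+30,u-40:u+40],cv2.COLOR_RGB2BGR); ims.append(cv2.resize(a,None,fx=5,fy=5,interpolation=cv2.INTER_CUBIC))
    cv2.circle(ims[-1],(200,225),3,(0,255,0),-1)
cv2.imwrite('pics/g1.png',np.hstack(ims))
c=load('top0')
for n,u,v in(('cm',339,143.8),('cl',341.6,199.6),('cs',386.6,205.2)): print(n,ray(c,u,v,11).round(1))
E
```

```text
22.0 
1.4333 [ 437.4 -357.4  108.7] [[ 0.  1.  0.]
 [ 1. -0. -0.]
 [-0.  0. -1.]] 70.05587841493507 [ 0.82  0.41 -0.25  1.91  0.13  0.84  0.5 ]
top 393.8866640275371 201.10298913622432
scene 230.47971987900002 135.4495113449679
cm [ 604.4 -240.8   11. ]
cl [ 455.5 -241.3   11. ]
cs [ 438.7 -358.4   11. ]
```

View pics/g1.png

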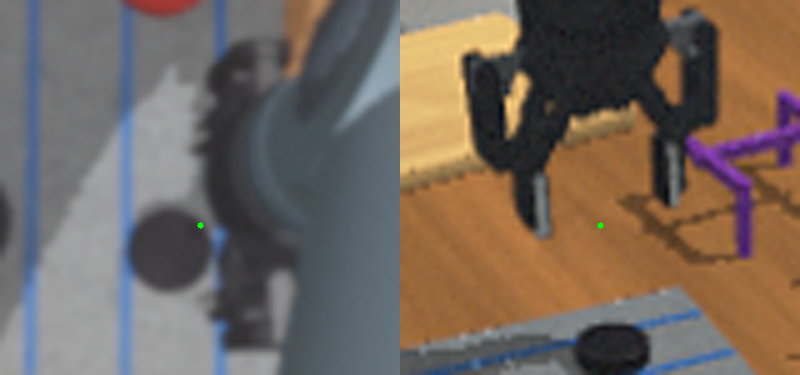

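```bash
python3 - <<'E'
from h import *
c=load('scene0')
for n,X in dict(cs=(439.4,-354,11),cm=(603,-236.6,11),cl=(456.5,-237.5,11),bs=(601.3,243.7,31),bm=(452.2,148.4,31),bl=(451.1,326.8,31)).items():
    u,v=proj(c,X); print(n,ray(c,u-1.2,v+.8,X[2]).round(1), ray(c,u+1,v,X[2]).round(1)-X, ray(c,u,v+1,X[2]).round(1)-X)
E
```

```text
cs [ 444.3 -351.6   11. ] [-2.5  1.4  0. ] [2.3 5.1 0. ]
cm [ 606.9 -234.8   11. ] [-2.2  1.2  0. ] [1.5 4.1 0. ]
cl [ 461.  -235.6   11. ] [-2.4  1.3  0. ] [2.1 4.3 0. ]
bs [604.  244.1  31. ] [-1.5  0.9  0. ] [1.1 1.8 0. ]
bm [455.7 149.1  31. ] [-1.8  1.   0. ] [1.6 2.4 0. ]
bl [454.1 327.1  31. ] [-1.5  0.8  0. ] [1.4 1.6 0. ]
```

>>> {"method": "step_arm", "body": {"rot": [[0, 0, 0], [0, 0, 0], [0, 0, 0], [0, 0, 0], [0, 0, 0], [0, 0, 0], [0, 0, 0], [0, 0, 0]], "delta_pos": [[0, 0, -15], [0, 0, -20], [0, 0, -20], [0, 0, -15], [0, 0, -10], [0, 0, 0], [0, 0, 0], [0, 0, 0]], "hand": [70, 70, 70, 70, 70, 70, 40, 40], "squeeze": 20}}

```text
t: 2.2
tcp_pos: [438.2, -357.8, 29.5]
orientation: [[0.0, 1.0, 0.002], [1.0, -0.0, -0.001], [-0.001, 0.002, -1.0]]
wrist_force: [0.3, -0.2, 0.1]
gripper_width: 46.7
grasp_force: 0.0
```

>>> {"method": "step_arm", "body": {"rot": [[0, 0, 0], [0, 0, 0], [0, 0, 0], [0, 0, 0], [0, 0, 0], [0, 0, 0], [0, 0, 0], [0, 0, 0]], "delta_pos": [[0, 0, 0], [0, 0, 0], [0, 0, 0], [0, 0, 0], [0, 0, 0], [0, 0, 0], [0, 0, 0], [0, 0, 0]], "hand": [40, 40, 40, 40, 40, 40, 40, 40]}}

```text
t: 2.87
tcp_pos: [438.3, -357.9, 29.8]
orientation: [[0.0, 1.0, 0.002], [1.0, -0.0, -0.002], [-0.002, 0.002, -1.0]]
wrist_force: [-0.4, 1.0, 5.5]
gripper_width: 42.4
grasp_force: 20.9
```

```bash
python3 - <<'E'
from h import *
s=get_state(); ims=[]
for n in('top','scene'):
    c=snap(n,n+'2')
    u,v=proj(c,[438.3,-357.9,11]); print(n,u,v)
    u,v=int(u),int(v); a=cv2.cvtColor(c['pixels'][v-30:v+25,u-40:u+40],cv2.COLOR_RGB2BGR); a=cv2.convertScaleAbs(cv2.resize(a,None,fx=5,fy=5,interpolation=cv2.INTER_CUBIC),alpha=1.8,beta=10); ims.append(a)
cv2.imwrite('pics/g2.png',np.hstack(ims))
E
```

```text
top 386.4184123916494 205.35972695062702
scene 231.6564341380485 158.92510434113456
```

View pics/g2.png

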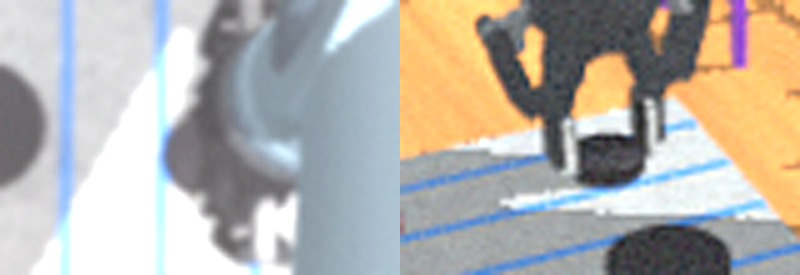

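The grip is on the small cap, with the pads either side. Next I'll centre it along y too, by reopening, turning 90° and closing.

>>> {"method": "step_arm", "body": {"rot": [[0, 0, 0], [0, 0, 0], [0, 0, 0], [0, 0, -0.12], [0, 0, -0.12], [0, 0, -0.12], [0, 0, -0.12], [0, 0, -0.12]], "delta_pos": [[0, 0, 0], [0, 0, 0], [0, 0, 0], [0, 0, 0], [0, 0, 0], [0, 0, 0], [0, 0, 0], [0, 0, 0]], "hand": [75, 75, 75, 75, 75, 75, 75, 75]}}

```text
t: 3.63
tcp_pos: [436.8, -356.8, 27.8]
orientation: [[0.57, 0.822, -0.001], [0.822, -0.57, 0.001], [0.0, -0.001, -1.0]]
wrist_force: [-0.3, -0.2, 0.5]
gripper_width: 74.6
grasp_force: 0.0
```

>>> {"method": "step_arm", "body": {"rot": [[0, 0, -0.12], [0, 0, -0.12], [0, 0, -0.12], [0, 0, -0.12], [0, 0, -0.12], [0, 0, -0.12], [0, 0, -0.12], [0, 0, -0.13]], "delta_pos": [[0, 0, 0], [0, 0, 0], [0, 0, 0], [0, 0, 0], [0, 0, 0], [0, 0, 0], [0, 0, 0], [0, 0, 0]], "hand": [75, 75, 75, 75, 75, 75, 75, 75]}}

```text
out of range
```

>>> {"method": "step_arm", "body": {"rot": [[0, 0, -0.12], [0, 0, -0.12], [0, 0, -0.12], [0, 0, -0.12], [0, 0, -0.12], [0, 0, -0.12], [0, 0, -0.12], [0, 0, -0.12]], "delta_pos": [[0, 0, 0], [0, 0, 0], [0, 0, 0], [0, 0, 0], [0, 0, 0], [0, 0, 0], [0, 0, 0], [0, 0, 0]], "hand": [75, 75, 75, 75, 75, 75, 75, 75]}}

```text
t: 4.3
tcp_pos: [436.9, -356.7, 27.8]
orientation: [[1.0, 0.005, -0.001], [0.005, -1.0, 0.001], [-0.001, -0.001, -1.0]]
wrist_force: [0.3, 0.2, -0.1]
gripper_width: 75.3
grasp_force: 0.0
```

>>> {"method": "step_arm", "body": {"rot": [[0, 0, 0], [0, 0, 0], [0, 0, 0], [0, 0, 0], [0, 0, 0], [0, 0, 0], [0, 0, 0], [0, 0, 0]], "delta_pos": [[1.5, 0, 2], [0, 0, 0], [0, 0, 0], [0, 0, 0], [0, 0, 0], [0, 0, 0], [0, 0, 0], [0, 0, 0]], "hand": [40, 40, 40, 40, 40, 40, 40, 40], "squeeze": 25}}

```text
t: 4.97
tcp_pos: [439.1, -357.1, 30.6]
orientation: [[1.0, 0.011, 0.001], [0.011, -1.0, -0.0], [0.001, 0.0, -1.0]]
wrist_force: [0.0, 1.2, 4.2]
gripper_width: 42.3
grasp_force: 25.6
```

>>> {"method": "step_arm", "body": {"rot": [[0, 0, 0], [0, 0, 0], [0, 0, 0], [0, 0, 0], [0, 0, 0], [0, 0, 0], [0, 0, 0], [0, 0, 0]], "delta_pos": [[0, 0, 0], [0, 0, 0], [0, 0, 0], [0, 0, 0], [0, 0, 0], [0, 0, 0], [0, 0, 0], [0, 0, 0]], "hand": [40, 40, 40, 40, 40, 40, 40, 40]}}

```text
t: 5.63
tcp_pos: [439.1, -357.1, 30.6]
orientation: [[1.0, 0.011, 0.001], [0.011, -1.0, -0.0], [0.001, 0.0, -1.0]]
wrist_force: [0.3, 1.5, 5.3]
gripper_width: 42.3
grasp_force: 25.7
```

>>> {"method": "step_arm", "body": {"rot": [[0, 0, 0], [0, 0, 0], [0, 0, 0], [0, 0, 0], [0, 0, 0], [0, 0, 0], [0, 0, 0], [0, 0, 0]], "delta_pos": [[0, 0, 8], [0, 0, 15], [0, 0, 20], [0, 0, 20], [0, 0, 20], [0, 0, 15], [0, 0, 0], [0, 0, 0]], "hand": [40, 40, 40, 40, 40, 40, 40, 40], "squeeze": 40}}

```text
t: 6.3
tcp_pos: [438.4, -357.5, 128.5]
orientation: [[1.0, 0.01, 0.0], [0.01, -1.0, -0.001], [0.0, 0.001, -1.0]]
wrist_force: [-0.2, 0.6, -0.7]
gripper_width: 42.0
grasp_force: 40.6
```

```bash
python3 - <<'E'
from h import *
s=get_state(); ims=[]; X=s['tcp_pos']; print(X)
for n in('top','scene'):
    c=snap(n,n+'3')
    u,v=proj(c,X-[0,0,16]); print(n,u,v)
    u,v=int(u),int(v); a=cv2.cvtColor(c['pixels'][v-30:v+25,u-40:u+40],cv2.COLOR_RGB2BGR); a=cv2.convertScaleAbs(cv2.resize(a,None,fx=5,fy=5,interpolation=cv2.INTER_CUBIC),alpha=1.8,beta=10); ims.append(a)
cv2.imwrite('pics/g3.png',np.hstack(ims))
E
```

```text
[ 438.36735601 -357.48958918  128.46642987]
top 396.75239699872384 199.00080670417293
scene 229.5895375210614 127.0806477962037
```

View pics/g3.png

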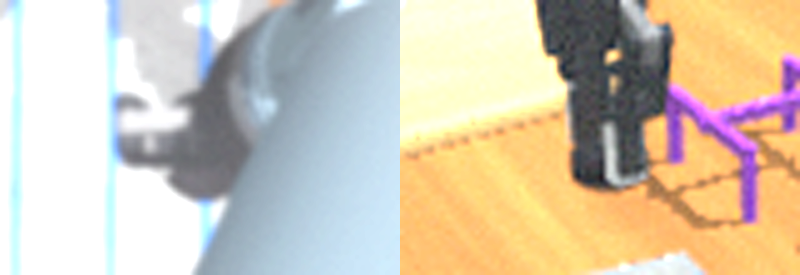

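The lift held. The small cap's true position from the squeezes, about (438.3,−357.5), matches the top camera, so I'll trust that one. Carrying the cap to the small burner at about (597.5,237).

>>> {"method": "step_arm", "body": {"rot": [[0, 0, 0.065], [0, 0, 0.065], [0, 0, 0.065], [0, 0, 0.065], [0, 0, 0.065], [0, 0, 0.065], [0, 0, 0.065], [0, 0, 0.065]], "delta_pos": [[3, 12, 0], [6, 24, 0], [7, 26, 0], [7, 26, 0], [7, 26, 0], [7, 26, 0], [7, 26, 0], [7, 26, 0]], "hand": [40, 40, 40, 40, 40, 40, 40, 40]}}

```text
t: 7.07
tcp_pos: [488.3, -163.5, 126.4]
orientation: [[0.861, 0.509, -0.004], [0.509, -0.861, 0.001], [-0.003, -0.003, -1.0]]
wrist_force: [0.6, 0.3, -0.1]
gripper_width: 41.7
grasp_force: 40.6
```

>>> {"method": "step_arm", "body": {"rot": [[0, 0, 0.065], [0, 0, 0.065], [0, 0, 0.065], [0, 0, 0.065], [0, 0, 0.065], [0, 0, 0.065], [0, 0, 0.065], [0, 0, 0.065]], "delta_pos": [[7, 26, 0], [7, 26, 0], [7, 26, 0], [7, 26, 0], [7, 26, 0], [7, 26, 0], [7, 26, 0], [7, 26, 0]], "hand": [40, 40, 40, 40, 40, 40, 40, 40]}}

```text
t: 7.73
tcp_pos: [544.4, 44.0, 126.3]
orientation: [[0.494, 0.869, -0.004], [0.869, -0.494, -0.0], [-0.002, -0.003, -1.0]]
wrist_force: [-0.1, 0.3, -0.2]
gripper_width: 41.7
grasp_force: 40.6
```

>>> {"method": "step_arm", "body": {"rot": [[0, 0, 0.065], [0, 0, 0.065], [0, 0, 0.065], [0, 0, 0.065], [0, 0, 0.065], [0, 0, 0.065], [0, 0, 0.065], [0, 0, 0.065]], "delta_pos": [[7, 26, 0], [7, 26, 0], [7, 26, 0], [7, 26, -6], [7, 26, -6], [7, 26, -6], [5, 20, -6], [1, 6, -6]], "hand": [40, 40, 40, 40, 40, 40, 40, 40]}}

```text
t: 8.4
tcp_pos: [592.3, 230.4, 96.1]
orientation: [[-0.009, 1.0, -0.003], [1.0, 0.009, 0.003], [0.003, -0.002, -1.0]]
wrist_force: [-0.1, 0.8, -0.6]
gripper_width: 41.7
grasp_force: 40.6
```

>>> {"method": "step_arm", "body": {"rot": [[0, 0, 0], [0, 0, 0], [0, 0, 0], [0, 0, 0], [0, 0, 0], [0, 0, 0], [0, 0, 0], [0, 0, 0]], "delta_pos": [[0, 0, -10], [0, 0, -10], [0, 0, -10], [0, 0, 0], [0, 0, 0], [0, 0, 0], [0, 0, 0], [0, 0, 0]], "hand": [40, 40, 40, 40, 40, 40, 40, 40]}}

```text
t: 9.07
tcp_pos: [594.4, 224.9, 69.2]
orientation: [[0.001, 1.0, 0.002], [1.0, -0.001, 0.001], [0.001, 0.002, -1.0]]
wrist_force: [-0.3, -0.1, -0.7]
gripper_width: 41.8
grasp_force: 40.6
```

>>> {"method": "step_arm", "body": {"rot": [[0, 0, 0], [0, 0, 0], [0, 0, 0], [0, 0, 0], [0, 0, 0], [0, 0, 0], [0, 0, 0], [0, 0, 0]], "delta_pos": [[1, 6, -2], [2, 6, -2], [0, 0, -2], [0, 0, 0], [0, 0, 0], [0, 0, 0], [0, 0, 0], [0, 0, 0]], "hand": [40, 40, 40, 40, 40, 40, 40, 40]}}

```text
t: 9.73
tcp_pos: [596.8, 236.6, 62.3]
orientation: [[0.0, 1.0, 0.0], [1.0, -0.0, -0.0], [-0.0, 0.0, -1.0]]
wrist_force: [0.3, 0.4, -0.5]
gripper_width: 41.6
grasp_force: 40.6
```

```bash
python3 - <<'E'
from h import *
s=get_state(); ims=[]; X=s['tcp_pos']; print(X)
for n in('top','scene'):
    c=snap(n,n+'4')
    u,v=proj(c,[*X[:2],26]); print(n,u,v)
    u,v=int(u),int(v); a=cv2.cvtColor(c['pixels'][v-30:v+20,u-25:u+25],cv2.COLOR_RGB2BGR); ims.append(cv2.resize(a,None,fx=8,fy=8,interpolation=cv2.INTER_CUBIC))
cv2.imwrite('pics/g4.png',np.hstack(ims))
E
```

```text
[596.7956341  236.61790257  62.28602429]
top 155.93686175733964 148.40023468100185
scene 288.79894158069766 325.5520374691367
```

View pics/g4.png

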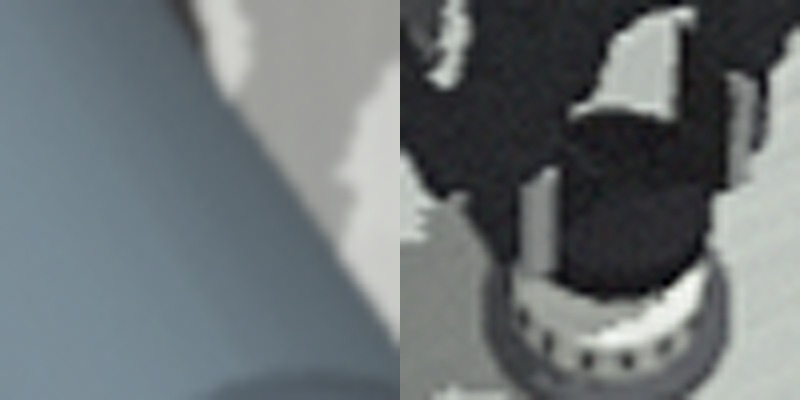

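The scene crop shows the cap hovering over the small burner, roughly concentric (ring centre u≈605, cap ≈617 in the crop). I'll overlay projected circles to quantify it.

```bash
cat >> h.py <<'E'
def overlay(f,circs,u,v,w,k):
    c=load(f); a=cv2.cvtColor(c['pixels'],cv2.COLOR_RGB2BGR)[v-w:v+w,u-w:u+w]; a=cv2.convertScaleAbs(cv2.resize(a,None,fx=k,fy=k,interpolation=cv2.INTER_CUBIC),alpha=1.5,beta=5)
    for x,y,z,r,col in circs:
        p=np.array([proj(c,[x+r*np.cos(t),y+r*np.sin(t),z]) for t in np.linspace(0,6.29,60)])
        cv2.polylines(a,[np.round((p-[u-w,v-w]+.5)*k-.5).astype(int)],True,col,1)
    return a
E
python3 - <<'E'
from h import *
b=(597,236.5)
C=[(*b,8,28,(0,255,0)),(*b,26,21,(0,255,255)),(*b,14,28,(0,255,0)),(596.8,236.6,35.7,22,(0,0,255))]
a=overlay('scene4',C,289,325,28,14)
d=overlay('top0',C[:3],156,148,20,15)
cv2.imwrite('pics/o4.png',np.hstack([a[:,:], cv2.resize(d,None,fx=1,fy=1) if d.shape[0]==a.shape[0] else cv2.copyMakeBorder(d,0,a.shape[0]-d.shape[0],0,0,0)])[:, :800])
print(a.shape,d.shape)
E
```

```text
(784, 784, 3) (600, 600, 3)
```

View pics/o4.png

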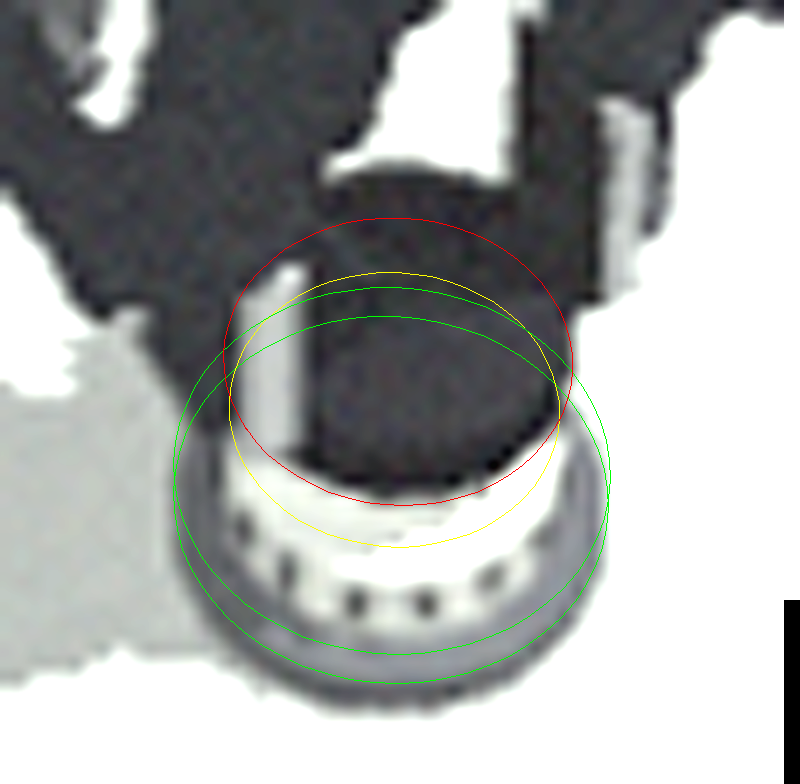

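```bash
python3 - <<'E'
from h import *
G,Y,Rd=(0,200,0),(0,0,255),(255,0,255)
def B(b,r): return [(*b,14,r+7,G),(*b,26,r,Y)]
def Cc(b,r): return [(*b,18,r,Y),(*b,4,r,G)]
def t(f,ci,x,y,z,w,k):
    u,v=proj(load(f),[x,y,z]); return cv2.resize(overlay(f,ci,int(u),int(v),w,k),(264,264)) 
c=load('top0')
import h
# darker rendering for top
T=[t('top0',B((597,236.3),21),597,236,20,12,22),t('top0',B((447.5,141.3),27),447,141,20,15,18),t('top0',B((446.6,319.8),33),446,320,20,17,16),
t('top0',Cc((438.3,-357.5),22),438,-357,10,11,24),t('scene0',Cc((438.3,-357.5),22),438,-357,10,11,24),t('scene0',B((597,236.3),21),597,236,20,24,11)]
cv2.imwrite('pics/mon.png',np.vstack([np.hstack(T[:3]),np.hstack(T[3:])]))
E
sed -i 's/alpha=1.5,beta=5/alpha=1.0,beta=0/' h.py
```

```text
(no output)
```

View pics/mon.png

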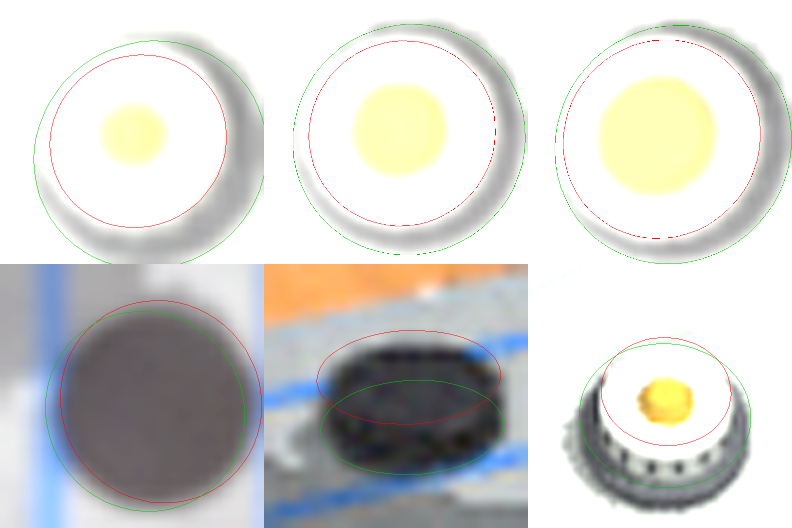

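The overlays fit well in the top view. In the scene view the burner sits slightly farther toward +x,+y relative to the cap. I'll split the difference, lower and release, then check.

>>> {"method": "step_arm", "body": {"rot": [[0, 0, 0], [0, 0, 0], [0, 0, 0], [0, 0, 0], [0, 0, 0], [0, 0, 0], [0, 0, 0], [0, 0, 0]], "delta_pos": [[1.5, 2, 0], [0, 0, -3], [0, 0, -3], [0, 0, -2], [0, 0, 0], [0, 0, 0], [0, 0, 0], [0, 0, 0]], "hand": [40, 40, 40, 40, 40, 40, 40, 40]}}

```text
t: 10.5
tcp_pos: [598.3, 239.0, 54.4]
orientation: [[0.0, 1.0, 0.0], [1.0, -0.0, 0.0], [0.0, 0.0, -1.0]]
wrist_force: [0.3, -0.3, -1.1]
gripper_width: 41.6
grasp_force: 40.6
```

>>> {"method": "step_arm", "body": {"rot": [[0, 0, 0], [0, 0, 0], [0, 0, 0], [0, 0, 0], [0, 0, 0], [0, 0, 0], [0, 0, 0], [0, 0, 0]], "delta_pos": [[0, 0, -1], [0, 0, -1], [0, 0, 0], [0, 0, 0], [0, 0, 0], [0, 0, 0], [0, 0, 0], [0, 0, 0]], "hand": [40, 40, 40, 40, 40, 40, 40, 40]}}

```text
t: 11.17
tcp_pos: [598.5, 239.0, 52.8]
orientation: [[0.0, 1.0, 0.0], [1.0, -0.0, 0.0], [0.0, 0.0, -1.0]]
wrist_force: [-1.6, -0.4, 5.6]
gripper_width: 41.4
grasp_force: 41.2
```

Contact came at the expected seat height, so I'll release, rise, and head to the medium cap.

>>> {"method": "step_arm", "body": {"rot": [[0, 0, 0], [0, 0, 0], [0, 0, 0], [0, 0, 0], [0, 0, 0], [0, 0, 0], [0, 0, 0], [0, 0, 0]], "delta_pos": [[0, 0, 0], [0, 0, 0], [0, 0, 0], [0, 0, 0], [0, 0, 15], [0, 0, 20], [0, 0, 25], [0, 0, 20]], "hand": [60, 70, 75, 75, 75, 75, 75, 75]}}

```text
t: 11.83
tcp_pos: [598.6, 239.3, 134.6]
orientation: [[-0.0, 1.0, 0.001], [1.0, 0.0, 0.001], [0.001, 0.001, -1.0]]
wrist_force: [0.2, 0.1, 0.9]
gripper_width: 75.0
grasp_force: 0.0
```

>>> {"method": "step_arm", "body": {"rot": [[0, 0, 0], [0, 0, 0], [0, 0, 0], [0, 0, 0], [0, 0, 0], [0, 0, 0], [0, 0, 0], [0, 0, 0]], "delta_pos": [[0, -15, 0], [0, -30, 0], [0, -30, 0], [0, -30, 0], [0, -30, 0], [0, -30, 0], [0, -30, 0], [0, -30, 0]], "hand": [75, 75, 75, 75, 75, 75, 75, 75]}}

```text
t: 12.5
tcp_pos: [597.7, 11.6, 132.5]
orientation: [[0.0, 1.0, -0.0], [1.0, -0.0, -0.0], [-0.0, -0.0, -1.0]]
wrist_force: [1.0, -0.6, -0.1]
gripper_width: 75.3
grasp_force: 0.0
```

>>> {"method": "step_arm", "body": {"rot": [[0, 0, 0], [0, 0, 0], [0, 0, 0], [0, 0, 0], [0, 0, 0], [0, 0, 0], [0, 0, 0], [0, 0, 0]], "delta_pos": [[1, -30, 0], [1, -30, 0], [1, -30, 0], [1, -30, 0], [1, -30, 0], [1, -30, 0], [0, -30, 0], [0, -30, 0]], "hand": [75, 75, 75, 75, 75, 75, 75, 75]}}

```text
t: 13.17
tcp_pos: [603.4, -228.2, 132.4]
orientation: [[0.0, 1.0, -0.0], [1.0, -0.0, -0.0], [-0.0, -0.0, -1.0]]
wrist_force: [0.7, 0.2, -0.3]
gripper_width: 75.1
grasp_force: 0.0
```

```bash
python3 - <<'E'
from h import *
s=get_state(); print(s['tcp_pos'],s['t'])
snap('top','top5'); snap('scene','scene5')
G,Y,Rd=(0,200,0),(0,0,255),(255,0,255)
b=(597,236.3); p=(598.5,239)
C=[(*b,8,28,G),(*p,40,22,Y)]
a=overlay('top5',C,156,148,16,12); C[0]=(*b,8,28,G); d=overlay('scene5',C,288,325,16,12)
im=np.hstack([a,d]);print(im.shape); cv2.imwrite('pics/o5.png',cv2.convertScaleAbs(im,alpha=1.2))
E
```

```text
[ 603.39955636 -228.19060861  132.43387711] 13.1667
(384, 768, 3)
```

View pics/o5.png

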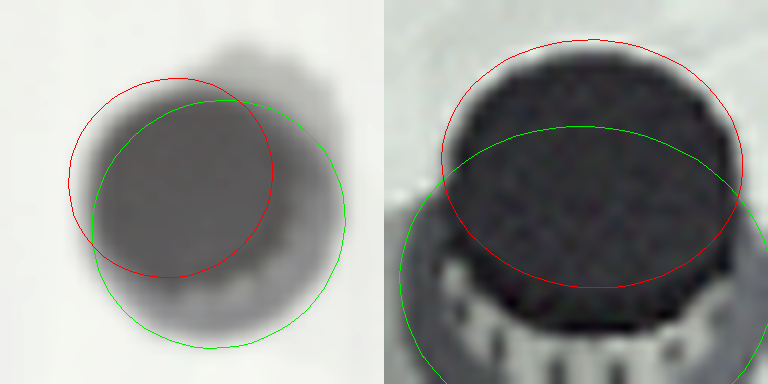

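The left crop (top) and right crop (scene) both show the small cap sitting concentric on its ring to about 1 mm. So at the hob the top camera reads about (1.5,2.8) mm low, and I'll correct the other two burners by that. Now grasping the medium cap.

>>> {"method": "step_arm", "body": {"rot": [[0, 0, 0], [0, 0, 0], [0, 0, 0], [0, 0, 0], [0, 0, 0], [0, 0, 0], [0, 0, 0], [0, 0, 0]], "delta_pos": [[0.5, -6, 0], [0, -6, -10], [0, 0, -20], [0, 0, -25], [0, 0, -25], [0, 0, -15], [0, 0, -7], [0, 0, 0]], "hand": [78, 78, 78, 78, 78, 78, 78, 78]}}

```text
t: 13.93
tcp_pos: [603.0, -236.5, 27.7]
orientation: [[-0.002, 1.0, -0.004], [1.0, 0.002, 0.002], [0.002, -0.004, -1.0]]
wrist_force: [-0.9, 0.7, -0.2]
gripper_width: 77.9
grasp_force: 0.0
```

>>> {"method": "step_arm", "body": {"rot": [[0, 0, 0], [0, 0, 0], [0, 0, 0], [0, 0, 0], [0, 0, 0], [0, 0, 0], [0, 0, 0], [0, 0, 0]], "delta_pos": [[0, 0, 0], [0, 0, 0], [0, 0, 0], [0, 0, 0], [0, 0, 0], [0, 0, 0], [0, 0, 0], [0, 0, 0]], "hand": [50, 50, 50, 50, 50, 50, 50, 50], "squeeze": 40}}

```text
t: 14.6
tcp_pos: [606.6, -238.5, 32.5]
orientation: [[-0.0, 1.0, 0.004], [1.0, 0.0, -0.001], [-0.001, 0.004, -1.0]]
wrist_force: [0.2, 0.6, 5.3]
gripper_width: 52.6
grasp_force: 42.4
```

>>> {"method": "step_arm", "body": {"rot": [[0, 0, 0], [0, 0, 0], [0, 0, 0], [0, 0, 0], [0, 0, 0], [0, 0, 0], [0, 0, 0], [0, 0, 0]], "delta_pos": [[0, 0, 8], [0, 0, 20], [0, 0, 25], [0, 0, 25], [0, 0, 20], [-10, 20, 0], [-12, 30, 0], [-12, 30, 0]], "hand": [50, 50, 50, 50, 50, 50, 50, 50]}}

```text
t: 15.27
tcp_pos: [570.1, -159.1, 129.0]
orientation: [[0.004, 1.0, 0.001], [1.0, -0.004, -0.001], [-0.001, 0.001, -1.0]]
wrist_force: [-0.0, 0.5, -1.5]
gripper_width: 52.6
grasp_force: 42.1
```

>>> {"method": "step_arm", "body": {"rot": [[0, 0, 0], [0, 0, 0], [0, 0, 0], [0, 0, 0], [0, 0, 0], [0, 0, 0], [0, 0, 0], [0, 0, 0]], "delta_pos": [[-12, 30, 0], [-12, 30, 0], [-12, 30, 0], [-12, 30, 0], [-12, 30, 0], [-12, 30, 0], [-12, 30, 0], [-12, 30, 0]], "hand": [50, 50, 50, 50, 50, 50, 50, 50]}}

```text
t: 15.93
tcp_pos: [473.4, 82.8, 128.4]
orientation: [[0.0, 1.0, -0.0], [1.0, -0.0, -0.001], [-0.001, -0.0, -1.0]]
wrist_force: [0.6, 0.8, -0.7]
gripper_width: 52.8
grasp_force: 42.1
```

>>> {"method": "step_arm", "body": {"rot": [[0, 0, 0], [0, 0, 0], [0, 0, 0], [0, 0, 0], [0, 0, 0], [0, 0, 0], [0, 0, 0], [0, 0, 0]], "delta_pos": [[-12, 30, 0], [-12, 20, -10], [-4, 10, -15], [0, 0, -15], [0, 0, -10], [0, 0, 0], [0, 0, 0], [0, 0, 0]], "hand": [50, 50, 50, 50, 50, 50, 50, 50]}}

```text
t: 16.6
tcp_pos: [447.5, 141.3, 78.7]
orientation: [[0.002, 1.0, 0.001], [1.0, -0.002, -0.0], [-0.0, 0.001, -1.0]]
wrist_force: [0.2, 0.3, 0.4]
gripper_width: 52.8
grasp_force: 42.2
```

>>> {"method": "step_arm", "body": {"rot": [[0, 0, 0], [0, 0, 0], [0, 0, 0], [0, 0, 0], [0, 0, 0], [0, 0, 0], [0, 0, 0], [0, 0, 0]], "delta_pos": [[1, 2, -8], [0.5, 2.5, -8], [0, 0, -4], [0, 0, -2], [0, 0, 0], [0, 0, 0], [0, 0, 0], [0, 0, 0]], "hand": [50, 50, 50, 50, 50, 50, 50, 50]}}

```text
t: 17.27
tcp_pos: [448.4, 146.5, 56.5]
orientation: [[0.0, 1.0, 0.0], [1.0, -0.0, 0.0], [0.0, 0.0, -1.0]]
wrist_force: [-0.9, 0.3, -1.0]
gripper_width: 52.9
grasp_force: 42.2
```

>>> {"method": "step_arm", "body": {"rot": [[0, 0, 0], [0, 0, 0], [0, 0, 0], [0, 0, 0], [0, 0, 0], [0, 0, 0], [0, 0, 0], [0, 0, 0]], "delta_pos": [[0, 0, -1], [0, 0, 0], [0, 0, -1], [0, 0, 0], [0, 0, 0], [0, 0, 0], [0, 0, 0], [0, 0, 0]], "hand": [50, 50, 50, 50, 50, 50, 50, 50]}}

```text
t: 17.93
tcp_pos: [448.4, 146.5, 54.5]
orientation: [[-0.0, 1.0, 0.0], [1.0, 0.0, 0.0], [0.0, 0.0, -1.0]]
wrist_force: [-1.2, -0.9, 2.9]
gripper_width: 52.4
grasp_force: 42.7
```

Seat contact came at the predicted height again. I'll release and go to the large cap.

>>> {"method": "step_arm", "body": {"rot": [[0, 0, 0], [0, 0, 0], [0, 0, 0], [0, 0, 0], [0, 0, 0], [0, 0, 0], [0, 0, 0], [0, 0, 0]], "delta_pos": [[0, 0, 0], [0, 0, 0], [0, 0, 0], [0, 0, 0], [0, 0, 15], [0, 0, 20], [0, 0, 25], [0, 0, 20]], "hand": [70, 80, 85, 85, 85, 85, 85, 85]}}

```text
t: 18.6
tcp_pos: [448.1, 146.6, 135.3]
orientation: [[-0.0, 1.0, -0.0], [1.0, 0.0, 0.0], [0.0, -0.0, -1.0]]
wrist_force: [0.3, -0.0, -0.0]
gripper_width: 85.2
grasp_force: 0.0
```

>>> {"method": "step_arm", "body": {"rot": [[0, 0, 0], [0, 0, 0], [0, 0, 0], [0, 0, 0], [0, 0, 0], [0, 0, 0], [0, 0, 0], [0, 0, 0]], "delta_pos": [[0, -15, 0], [1, -26, 0], [1, -26, 0], [1, -26, 0], [1, -26, 0], [1, -26, 0], [1, -26, 0], [0, -26, 0]], "hand": [85, 85, 85, 85, 85, 85, 85, 85]}}

```text
t: 19.27
tcp_pos: [454.2, -51.8, 134.3]
orientation: [[-0.0, 1.0, 0.0], [1.0, 0.0, 0.0], [0.0, 0.0, -1.0]]
wrist_force: [0.4, -0.4, -0.9]
gripper_width: 84.7
grasp_force: 0.0
```

>>> {"method": "step_arm", "body": {"rot": [[0, 0, 0], [0, 0, 0], [0, 0, 0], [0, 0, 0], [0, 0, 0], [0, 0, 0], [0, 0, 0], [0, 0, 0]], "delta_pos": [[0, -26, 0], [0, -26, 0], [0, -26, 0], [0, -26, 0], [0, -26, 0], [0, -26, 0], [0, -20, 0], [0, -10, 0]], "hand": [85, 85, 85, 85, 85, 85, 85, 85]}}

```text
t: 19.93
tcp_pos: [453.6, -240.1, 134.2]
orientation: [[0.004, 1.0, 0.0], [1.0, -0.004, -0.001], [-0.001, 0.0, -1.0]]
wrist_force: [0.3, 0.3, -0.2]
gripper_width: 84.8
grasp_force: 0.0
```

>>> {"method": "step_arm", "body": {"rot": [[0, 0, 0], [0, 0, 0], [0, 0, 0], [0, 0, 0], [0, 0, 0], [0, 0, 0], [0, 0, 0], [0, 0, 0]], "delta_pos": [[0, 0, 0], [0, 0, 0], [0, 0, 0], [0, 0, 0], [0, 0, 0], [0, 0, 0], [0, 0, 0], [0, 0, 0]], "hand": [85, 85, 85, 85, 85, 85, 85, 85]}}

```text
t: 20.6
tcp_pos: [454.3, -236.2, 134.3]
orientation: [[-0.001, 1.0, 0.0], [1.0, 0.001, 0.0], [0.0, 0.0, -1.0]]
wrist_force: [1.7, -0.3, -0.0]
gripper_width: 84.8
grasp_force: 0.0
```

```bash
python3 - <<'E'
from h import *
s=get_state(); print(s['tcp_pos'],s['t'])
for n in('top','scene'):
    snap(n,n+'6'); c=load(n+'6'); V=c['pixels'].max(2)
    for k,X in dict(small=(598.5,239),medium=(449,144)).items():
        for th in(70,100): print(n,k,th,*blob(c,(*X,33),33,V<th))
E
```

```text
[ 454.30245277 -236.16487332  134.31950012] 20.6
top small 70 [880.2 604.4  33. ] 1310 (np.int32(36), np.int32(73))
top small 100 [596.9 234.2  33. ] 232 (np.int32(19), np.int32(17))
top medium 70 [ 459.6 -230.7   33. ] 396 (np.int32(19), np.int32(40))
top medium 100 [447.7 143.5  33. ] 357 (np.int32(21), np.int32(22))
scene small 70 [603.5 242.5  33. ] 543 (np.int32(28), np.int32(33))
scene small 100 [605.1 247.9  33. ] 729 (np.int32(31), np.int32(35))
scene medium 70 [455.6 152.   33. ] 589 (np.int32(31), np.int32(31))
scene medium 100 [457.3 155.1  33. ] 720 (np.int32(32), np.int32(31))
```

```bash
cat >> h.py <<'E'
def disc(f,x,y,r,zlo,zhi):
    P=cloud(load(f)); m=(np.hypot(P[...,0]-x,P[...,1]-y)<r)&(P[...,2]>zlo)&(P[...,2]<zhi)
    Q=P[m]; ce,rr=cv2.minEnclosingCircle(Q[:,:2].astype(np.float32)); return np.round(ce,1),round(rr,1),Q.mean(0).round(1),len(Q)
E
python3 - <<'E'
from h import *
for n in('top','scene'):
    for k,X in dict(small=(598,239,40),medium=(449,144,46)).items():
        print(n,k,'crown',disc(n+'0',*X,21,36),'cap',disc(n+'6',*X,33,48))
    print(n,'large',disc(n+'0',448,323,52,21,36),'cap_large',disc(n+'0',455,-240,45,13,25), 'cap_medium',disc(n+'0',604,-240,40,13,25),'cap_small',disc(n+'0',438,-357,35,13,25))
E
```

```text
top small crown (array([599.5, 237.3]), 22.1, array([598.8, 236.9,  26. ]), 209) cap (array([598.1, 237.4]), 22.5, array([597.3, 236. ,  38.9]), 218)
top medium crown (array([448.9, 143. ]), 28.8, array([447.6, 142.1,  26.3]), 354) cap (array([446.8, 145.3]), 28.5, array([446.6, 144.4,  38.9]), 385)
top large (array([446.8, 321.9]), 34.2, array([446.3, 320.6,  27. ]), 523) cap_large (array([ 453.9, -241.5]), 34.1, array([ 454.1, -241.2,   17.9]), 527) cap_medium (array([ 603.5, -241.2]), 28.4, array([ 602.9, -240.8,   17.7]), 332) cap_small (array([ 436., -357.]), 22.7, array([ 436.1, -356.3,   17.7]), 217)
scene small crown (array([601.4, 239.8]), 22.9, array([601.1, 241.9,  26.6]), 407) cap (array([598.6, 240.2]), 22.7, array([600.7, 241.8,  39.5]), 438)
scene medium crown (array([449.8, 144.5]), 28.9, array([452.4, 147.3,  26.7]), 426) cap (array([450.1, 146.6]), 28.3, array([451.8, 149.6,  39.2]), 453)
scene large (array([447.7, 325.2]), 34.8, array([451. , 326.4,  27.4]), 987) cap_large (array([ 457.9, -237.4]), 34.9, array([ 458.4, -234.7,   17.2]), 290) cap_medium (array([ 604.1, -236.1]), 29.4, array([ 604.7, -233.9,   17. ]), 227) cap_small (array([ 438.5, -353.3]), 22.8, array([ 440.7, -351. ,   16.9]), 100)
```

Depth gives clean offsets: the small cap is off by about (−1.5,0) mm and the medium by about (−0.8,+2.3) mm, both flat at seat height. The large burner is at about (447.5,323). Next, the large cap.

>>> {"method": "step_arm", "body": {"rot": [[0, 0, 0], [0, 0, 0], [0, 0, 0], [0, 0, 0], [0, 0, 0], [0, 0, 0], [0, 0, 0], [0, 0, 0]], "delta_pos": [[2, -4, 0], [0, 0, -15], [0, 0, -25], [0, 0, -25], [0, 0, -20], [0, 0, -12], [0, 0, -5], [0, 0, 0]], "hand": [85, 85, 85, 85, 85, 85, 85, 85]}}

```text
t: 21.37
tcp_pos: [455.6, -240.4, 31.2]
orientation: [[0.0, 1.0, -0.002], [1.0, -0.0, 0.001], [0.001, -0.002, -1.0]]
wrist_force: [-0.1, -0.5, 0.1]
gripper_width: 85.2
grasp_force: 0.0
```

>>> {"method": "step_arm", "body": {"rot": [[0, 0, 0], [0, 0, 0], [0, 0, 0], [0, 0, 0], [0, 0, 0], [0, 0, 0], [0, 0, 0], [0, 0, 0]], "delta_pos": [[0, 0, 0], [0, 0, 0], [0, 0, 0], [0, 0, 0], [0, 0, 0], [0, 0, 0], [0, 0, 0], [0, 0, 0]], "hand": [60, 60, 60, 60, 60, 60, 60, 60], "squeeze": 40}}

```text
t: 22.03
tcp_pos: [457.2, -241.5, 34.9]
orientation: [[0.0, 1.0, 0.002], [1.0, -0.0, -0.002], [-0.002, 0.002, -1.0]]
wrist_force: [-2.3, 1.0, 8.2]
gripper_width: 59.7
grasp_force: 4.2
```

The fingers slid over the large cap's top (59.7 mm, almost no grip), because the tips sit farther back when open wide. I'll reopen, go lower and retry.

>>> {"method": "step_arm", "body": {"rot": [[0, 0, 0], [0, 0, 0], [0, 0, 0], [0, 0, 0], [0, 0, 0], [0, 0, 0], [0, 0, 0], [0, 0, 0]], "delta_pos": [[0, 0, 10], [0, 0, 0], [0, 0, 0], [0, 0, 0], [0, 0, 0], [0, 0, 0], [0, 0, 0], [0, 0, 0]], "hand": [85, 85, 85, 85, 85, 85, 85, 85]}}

```text
t: 22.7
tcp_pos: [456.0, -240.4, 41.9]
orientation: [[-0.0, 1.0, -0.001], [1.0, 0.0, 0.0], [0.0, -0.001, -1.0]]
wrist_force: [-0.5, 0.3, -0.2]
gripper_width: 85.3
grasp_force: 0.0
```

>>> {"method": "step_arm", "body": {"rot": [[0, 0, 0], [0, 0, 0], [0, 0, 0], [0, 0, 0], [0, 0, 0], [0, 0, 0], [0, 0, 0], [0, 0, 0]], "delta_pos": [[0, 0, -6], [0, 0, -5], [0, 0, -2], [0, 0, -2], [0, 0, 0], [0, 0, 0], [0, 0, 0], [0, 0, 0]], "hand": [85, 85, 85, 85, 85, 85, 85, 85]}}

```text
t: 23.37
tcp_pos: [456.4, -240.6, 27.5]
orientation: [[-0.0, 1.0, 0.0], [1.0, 0.0, -0.0], [-0.0, 0.0, -1.0]]
wrist_force: [-0.5, 0.1, -0.4]
gripper_width: 85.5
grasp_force: 0.0
```

```bash
python3 - <<'E'
from h import *
s=get_state(); print(s['tcp_pos'],s['wrist_force'])
c=snap('scene','scene7'); print(disc('scene7',455,-240,50,13,25), disc('scene0',455,-240,50,13,25))
X=s['tcp_pos']; u,v=proj(c,[X[0],X[1],15]); u,v=int(u),int(v)
a=cv2.cvtColor(c['pixels'][v-35:v+25,u-40:u+40],cv2.COLOR_RGB2BGR)
cv2.imwrite('pics/g7.png',cv2.convertScaleAbs(cv2.resize(a,None,fx=9,fy=9,interpolation=cv2.INTER_CUBIC),alpha=1.8,beta=10))
E
```

```text
[ 456.44054514 -240.6359572    27.46954998] [-0.49479295  0.12486371 -0.39103407]
(array([ 456.1, -230.3]), 47.6, array([ 457.4, -234.7,   17.3]), 308) (array([ 457.9, -237.4]), 34.9, array([ 458.4, -234.7,   17.2]), 290)
```

View pics/g7.png

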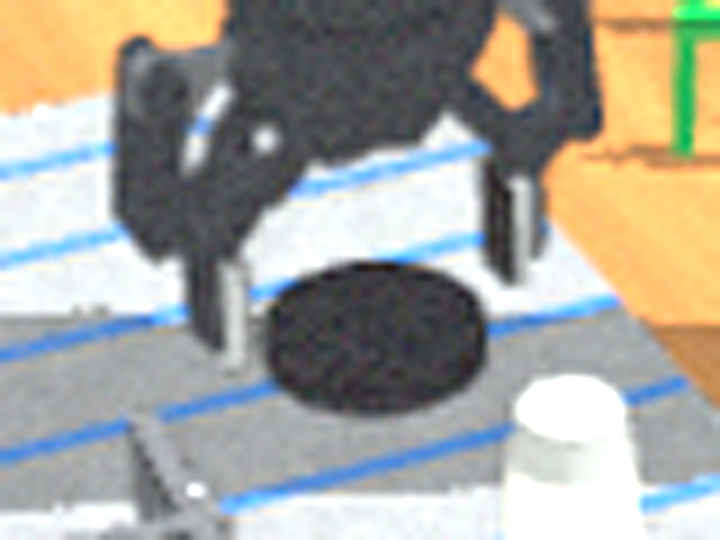

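The crop shows the large cap flat between the open fingers, with the tips still about mid-height. Lowering a further 8 mm before closing.

>>> {"method": "step_arm", "body": {"rot": [[0, 0, 0], [0, 0, 0], [0, 0, 0], [0, 0, 0], [0, 0, 0], [0, 0, 0], [0, 0, 0], [0, 0, 0]], "delta_pos": [[0, 0, -3], [0, 0, -3], [0, 0, -1], [0, 0, -1], [0, 0, 0], [0, 0, 0], [0, 0, 0], [0, 0, 0]], "hand": [85, 85, 85, 85, 85, 85, 85, 85]}}

```text
t: 24.08
tcp_pos: [456.4, -240.6, 19.4]
orientation: [[-0.0, 1.0, 0.0], [1.0, 0.0, -0.0], [-0.0, 0.0, -1.0]]
wrist_force: [0.9, 0.3, -0.2]
gripper_width: 84.9
grasp_force: 0.0
```

>>> {"method": "step_arm", "body": {"rot": [[0, 0, 0], [0, 0, 0], [0, 0, 0], [0, 0, 0], [0, 0, 0], [0, 0, 0], [0, 0, 0], [0, 0, 0]], "delta_pos": [[0, 0, 0], [0, 0, 0], [0, 0, 0], [0, 0, 0], [0, 0, 0], [0, 0, 0], [0, 0, 0], [0, 0, 0]], "hand": [60, 60, 60, 60, 60, 60, 60, 60], "squeeze": 40}}

```text
t: 24.75
tcp_pos: [456.3, -240.7, 19.9]
orientation: [[0.0, 1.0, -0.0], [1.0, -0.0, -0.0], [-0.0, -0.0, -1.0]]
wrist_force: [-1.6, 1.7, 5.7]
gripper_width: 65.9
grasp_force: 43.9
```

>>> {"method": "step_arm", "body": {"rot": [[0, 0, 0], [0, 0, 0], [0, 0, 0], [0, 0, 0], [0, 0, 0], [0, 0, 0], [0, 0, 0], [0, 0, 0]], "delta_pos": [[0, 0, 8], [0, 0, 20], [0, 0, 25], [0, 0, 25], [0, 0, 25], [0, 10, 0], [0, 22, 0], [0, 27, 0]], "hand": [60, 60, 60, 60, 60, 60, 60, 60]}}

```text
t: 25.42
tcp_pos: [455.8, -182.7, 122.5]
orientation: [[0.004, 1.0, 0.001], [1.0, -0.004, -0.001], [-0.001, 0.001, -1.0]]
wrist_force: [-0.1, 1.0, -1.5]
gripper_width: 66.0
grasp_force: 45.5
```

>>> {"method": "step_arm", "body": {"rot": [[0, 0, 0], [0, 0, 0], [0, 0, 0], [0, 0, 0], [0, 0, 0], [0, 0, 0], [0, 0, 0], [0, 0, 0]], "delta_pos": [[0, 27, 0], [0, 27, 0], [0, 27, 0], [0, 27, 0], [0, 27, 0], [0, 27, 0], [0, 27, 0], [0, 27, 0]], "hand": [60, 60, 60, 60, 60, 60, 60, 60]}}

```text
t: 26.08
tcp_pos: [454.8, 36.0, 121.5]
orientation: [[-0.0, 1.0, -0.002], [1.0, 0.0, -0.0], [-0.0, -0.002, -1.0]]
wrist_force: [-0.5, -0.1, -1.7]
gripper_width: 65.9
grasp_force: 45.5
```

>>> {"method": "step_arm", "body": {"rot": [[0, 0, 0], [0, 0, 0], [0, 0, 0], [0, 0, 0], [0, 0, 0], [0, 0, 0], [0, 0, 0], [0, 0, 0]], "delta_pos": [[-1, 27, 0], [-1, 27, 0], [-1, 27, 0], [-1, 27, 0], [-1, 27, 0], [-1, 27, 0], [-1, 27, 0], [-1, 27, 0]], "hand": [60, 60, 60, 60, 60, 60, 60, 60]}}

```text
t: 26.75
tcp_pos: [446.7, 251.5, 121.3]
orientation: [[-0.001, 1.0, -0.002], [1.0, 0.001, -0.001], [-0.001, -0.002, -1.0]]
wrist_force: [-0.0, -0.2, -1.8]
gripper_width: 66.1
grasp_force: 45.5
```

>>> {"method": "step_arm", "body": {"rot": [[0, 0, 0], [0, 0, 0], [0, 0, 0], [0, 0, 0], [0, 0, 0], [0, 0, 0], [0, 0, 0], [0, 0, 0]], "delta_pos": [[0, 27, -10], [0, 20, -15], [0, 15, -15], [0, 8, -10], [0, 2, -8], [0, 0, 0], [0, 0, 0], [0, 0, 0]], "hand": [60, 60, 60, 60, 60, 60, 60, 60]}}

```text
t: 27.42
tcp_pos: [448.9, 320.9, 64.5]
orientation: [[0.002, 1.0, 0.0], [1.0, -0.002, -0.001], [-0.001, 0.0, -1.0]]
wrist_force: [0.5, 0.4, -0.7]
gripper_width: 66.3
grasp_force: 45.5
```

>>> {"method": "step_arm", "body": {"rot": [[0, 0, 0], [0, 0, 0], [0, 0, 0], [0, 0, 0], [0, 0, 0], [0, 0, 0], [0, 0, 0], [0, 0, 0]], "delta_pos": [[-1, 2, -6], [0, 0, -6], [0, 0, -5], [0, 0, -3], [0, 0, 0], [0, 0, 0], [0, 0, 0], [0, 0, 0]], "hand": [60, 60, 60, 60, 60, 60, 60, 60]}}

```text
t: 28.08
tcp_pos: [447.4, 324.6, 44.5]
orientation: [[-0.0, 1.0, 0.0], [1.0, 0.0, 0.0], [0.0, 0.0, -1.0]]
wrist_force: [0.5, -0.6, -1.3]
gripper_width: 66.1
grasp_force: 45.5
```

>>> {"method": "step_arm", "body": {"rot": [[0, 0, 0], [0, 0, 0], [0, 0, 0], [0, 0, 0], [0, 0, 0], [0, 0, 0], [0, 0, 0], [0, 0, 0]], "delta_pos": [[0, 0, -1], [0, 0, 0], [0, 0, -1], [0, 0, 0], [0, 0, -1], [0, 0, 0], [0, 0, 0], [0, 0, 0]], "hand": [60, 60, 60, 60, 60, 60, 60, 60]}}

```text
t: 28.75
tcp_pos: [447.2, 324.4, 42.0]
orientation: [[-0.0, 1.0, 0.0], [1.0, 0.0, -0.001], [-0.001, 0.0, -1.0]]
wrist_force: [-2.0, -2.3, 5.6]
gripper_width: 65.9
grasp_force: 46.2
```

The large cap seated at its expected height. I'll release, rise, and turn 90° over the medium burner to nudge that cap into centre along y.

>>> {"method": "step_arm", "body": {"rot": [[0, 0, 0], [0, 0, 0], [0, 0, 0], [0, 0, 0], [0, 0, 0], [0, 0, 0], [0, 0, 0], [0, 0, 0]], "delta_pos": [[0, 0, 0], [0, 0, 0], [0, 0, 0], [0, 0, 15], [0, 0, 20], [0, 0, 20], [0, 0, 20], [0, 0, 10]], "hand": [80, 85, 85, 85, 85, 85, 85, 85]}}

```text
t: 29.42
tcp_pos: [448.5, 325.6, 128.7]
orientation: [[-0.0, 1.0, 0.003], [1.0, 0.0, 0.003], [0.003, 0.003, -1.0]]
wrist_force: [-0.8, -0.4, 1.0]
gripper_width: 85.1
grasp_force: 0.0
```

>>> {"method": "step_arm", "body": {"rot": [[0, 0, -0.12], [0, 0, -0.12], [0, 0, -0.12], [0, 0, -0.12], [0, 0, -0.12], [0, 0, -0.12], [0, 0, -0.12], [0, 0, -0.12]], "delta_pos": [[0, -10, 0], [0, -15, 0], [0, -15, 0], [0, -15, 0], [0, -15, 0], [0, -15, 0], [0, -15, 0], [0, -15, 0]], "hand": [80, 80, 80, 80, 80, 80, 80, 80]}}

```text
t: 30.08
tcp_pos: [447.0, 208.6, 125.8]
orientation: [[0.822, 0.569, -0.0], [0.569, -0.822, -0.0], [-0.0, -0.0, -1.0]]
wrist_force: [0.8, 0.3, 0.3]
gripper_width: 79.8
grasp_force: 0.0
```

>>> {"method": "step_arm", "body": {"rot": [[0, 0, -0.12], [0, 0, -0.12], [0, 0, -0.12], [0, 0, -0.12], [0, 0, -0.12], [0, 0, 0], [0, 0, 0], [0, 0, 0]], "delta_pos": [[0, -15, 0], [0, -15, 0], [0, -15, 0], [0, -15, 0], [1, -5, 0], [0, 0, 0], [0, 0, 0], [0, 0, 0]], "hand": [80, 80, 80, 80, 80, 80, 80, 80]}}

```text
t: 30.75
tcp_pos: [448.1, 145.3, 126.2]
orientation: [[1.0, 0.014, 0.0], [0.014, -1.0, 0.0], [0.0, -0.0, -1.0]]
wrist_force: [-0.7, -0.2, -0.2]
gripper_width: 80.3
grasp_force: 0.0
```

```bash
python3 - <<'E'
from h import *
s=get_state(); print(s['tcp_pos'],s['orientation'].round(3).tolist())
for n in('top','scene'):
    snap(n,n+'8'); 
    print(n,'large crown',disc(n+'0',448,323,52,21,36),'cap',disc(n+'8',448,324,52,33,48)); print(disc(n+'8',598,239,40,33,48))
E
```

```text
[448.14859437 145.26352847 126.16076083] [[1.0, 0.014, 0.0], [0.014, -1.0, 0.0], [0.0, -0.0, -1.0]]
top large crown (array([446.8, 321.9]), 34.2, array([446.3, 320.6,  27. ]), 523) cap (array([445.9, 324.2]), 35.5, array([445.6, 323.3,  38.8]), 568)
(array([610. , 247.5]), 10.4, array([610.8, 248.1,  39. ]), 15)
scene large crown (array([447.7, 325.2]), 34.8, array([451. , 326.4,  27.4]), 987) cap (array([448.5, 326.3]), 35.0, array([450.2, 328.7,  39.5]), 1041)
(array([599.8, 239.7]), 23.1, array([600.5, 241.7,  39.6]), 434)
```

>>> {"method": "step_arm", "body": {"rot": [[0, 0, 0], [0, 0, 0], [0, 0, 0], [0, 0, 0], [0, 0, 0], [0, 0, 0], [0, 0, 0], [0, 0, 0]], "delta_pos": [[1, -1, -10], [0, 0, -20], [0, 0, -20], [0, 0, -18], [0, 0, -10], [0, 0, 0], [0, 0, 0], [0, 0, 0]], "hand": [80, 80, 80, 80, 80, 80, 80, 80]}}

```text
t: 31.52
tcp_pos: [449.9, 143.9, 48.8]
orientation: [[1.0, 0.011, 0.001], [0.011, -1.0, 0.001], [0.001, -0.001, -1.0]]
wrist_force: [0.1, 0.2, 0.7]
gripper_width: 80.2
grasp_force: 0.0
```

>>> {"method": "step_arm", "body": {"rot": [[0, 0, 0], [0, 0, 0], [0, 0, 0], [0, 0, 0], [0, 0, 0], [0, 0, 0], [0, 0, 0], [0, 0, 0]], "delta_pos": [[0, 0, 0], [0, 0, 0], [0, 0, 0], [0, 0, 0], [0, 0, 0], [0, 0, 0], [0, 0, 0], [0, 0, 0]], "hand": [50, 50, 50, 50, 50, 50, 50, 50], "squeeze": 20}}

```text
t: 32.18
tcp_pos: [450.2, 143.9, 49.6]
orientation: [[1.0, 0.011, 0.002], [0.011, -1.0, 0.001], [0.002, -0.001, -1.0]]
wrist_force: [-1.3, -0.3, 5.8]
gripper_width: 54.8
grasp_force: 20.6
```

>>> {"method": "step_arm", "body": {"rot": [[0, 0, 0], [0, 0, 0], [0, 0, 0], [0, 0, 0], [0, 0, 0], [0, 0, 0], [0, 0, 0], [0, 0, 0]], "delta_pos": [[0, 0, 0], [0, 0, 0], [0, 0, 0], [0, 0, 15], [0, 0, 20], [0, 0, 15], [0, 10, 0], [-1, 20, 0]], "hand": [70, 80, 85, 85, 85, 85, 85, 85]}}

```text
t: 32.85
tcp_pos: [449.2, 171.4, 98.7]
orientation: [[1.0, 0.006, 0.002], [0.006, -1.0, -0.001], [0.002, 0.001, -1.0]]
wrist_force: [0.8, 0.0, 0.2]
gripper_width: 84.9
grasp_force: 0.0
```

>>> {"method": "step_arm", "body": {"rot": [[0, 0, 0], [0, 0, 0], [0, 0, 0], [0, 0, 0], [0, 0, 0], [0, 0, 0], [0, 0, 0], [0, 0, 0]], "delta_pos": [[-1, 25, 0], [0, 25, 0], [0, 25, 0], [0, 25, 0], [0, 25, 0], [0, 15, 0], [0, 8, 0], [0, 0, 0]], "hand": [85, 85, 85, 85, 85, 85, 85, 85]}}

```text
t: 33.52
tcp_pos: [446.3, 323.7, 97.8]
orientation: [[1.0, 0.014, -0.001], [0.014, -1.0, 0.001], [-0.001, -0.001, -1.0]]
wrist_force: [0.6, 0.4, 0.1]
gripper_width: 85.1
grasp_force: 0.0
```

>>> {"method": "step_arm", "body": {"rot": [[0, 0, 0], [0, 0, 0], [0, 0, 0], [0, 0, 0], [0, 0, 0], [0, 0, 0], [0, 0, 0], [0, 0, 0]], "delta_pos": [[0, 0, -10], [0, 0, 0], [0, 0, 0], [0, 0, 0], [0, 0, 0], [0, 0, 0], [0, 0, 0], [0, 0, 0]], "hand": [85, 85, 85, 85, 85, 85, 85, 85]}}

```text
t: 34.18
tcp_pos: [447.4, 321.4, 88.5]
orientation: [[1.0, 0.011, 0.0], [0.011, -1.0, 0.0], [0.0, -0.0, -1.0]]
wrist_force: [0.2, -0.4, -0.1]
gripper_width: 85.2
grasp_force: 0.0
```

>>> {"method": "step_arm", "body": {"rot": [[0, 0, 0], [0, 0, 0], [0, 0, 0], [0, 0, 0], [0, 0, 0], [0, 0, 0], [0, 0, 0], [0, 0, 0]], "delta_pos": [[0, 1, -10], [0, 0, -15], [0, 0, -10], [0, 0, -8], [0, 0, -3], [0, 0, 0], [0, 0, 0], [0, 0, 0]], "hand": [85, 85, 85, 85, 85, 85, 85, 85]}}

```text
t: 34.85
tcp_pos: [447.6, 322.8, 42.7]
orientation: [[1.0, 0.011, 0.001], [0.011, -1.0, 0.001], [0.001, -0.001, -1.0]]
wrist_force: [-0.3, -0.2, 0.0]
gripper_width: 85.0
grasp_force: 0.0
```

>>> {"method": "step_arm", "body": {"rot": [[0, 0, 0], [0, 0, 0], [0, 0, 0], [0, 0, 0], [0, 0, 0], [0, 0, 0], [0, 0, 0], [0, 0, 0]], "delta_pos": [[0, 0, 0], [0, 0, 0], [0, 0, 0], [0, 0, 0], [0, 0, 0], [0, 0, 0], [0, 0, 0], [0, 0, 0]], "hand": [60, 60, 60, 60, 60, 60, 60, 60], "squeeze": 20}}

```text
t: 35.52
tcp_pos: [447.8, 323.3, 43.5]
orientation: [[1.0, 0.011, 0.002], [0.011, -1.0, 0.001], [0.002, -0.001, -1.0]]
wrist_force: [-0.8, -0.8, 6.8]
gripper_width: 67.2
grasp_force: 22.2
```

>>> {"method": "step_arm", "body": {"rot": [[0, 0, 0], [0, 0, 0], [0, 0, 0], [0, 0, 0], [0, 0, 0], [0, 0, 0], [0, 0, 0], [0, 0, 0]], "delta_pos": [[0, 0, 0], [0, 0, 0], [0, 0, 0], [0, 0, 0], [0, 0, 15], [0, 0, 20], [0, 0, 25], [0, 0, 25]], "hand": [80, 85, 85, 85, 85, 85, 85, 85]}}

```text
t: 36.18
tcp_pos: [446.4, 321.7, 127.2]
orientation: [[1.0, 0.011, -0.002], [0.011, -1.0, -0.001], [-0.002, 0.001, -1.0]]
wrist_force: [0.7, -0.0, -0.1]
gripper_width: 84.5
grasp_force: 0.0
```

Caps done. Now to the support at about (605.5,−128.5), spine yaw about −7°.

>>> {"method": "step_arm", "body": {"rot": [[0, 0, -0.02], [0, 0, -0.02], [0, 0, -0.02], [0, 0, -0.02], [0, 0, -0.02], [0, 0, -0.02], [0, 0, -0.01], [0, 0, 0]], "delta_pos": [[5, -15, 0], [10, -28, 0], [10, -28, 0], [10, -28, 0], [10, -28, 0], [10, -28, 0], [10, -28, 0], [10, -28, 0]], "hand": [60, 60, 60, 60, 60, 60, 60, 60]}}

```text
t: 36.85
tcp_pos: [522.0, 109.3, 126.6]
orientation: [[0.993, -0.12, -0.001], [-0.12, -0.993, -0.001], [-0.001, 0.001, -1.0]]
wrist_force: [0.8, 0.3, 0.5]
gripper_width: 60.2
grasp_force: 0.0
```

>>> {"method": "step_arm", "body": {"rot": [[0, 0, 0], [0, 0, 0], [0, 0, 0], [0, 0, 0], [0, 0, 0], [0, 0, 0], [0, 0, 0], [0, 0, 0]], "delta_pos": [[10, -28, 0], [10, -28, 0], [10, -28, 0], [10, -28, 0], [10, -28, 0], [10, -28, 0], [10, -28, 0], [10, -28, 0]], "hand": [60, 60, 60, 60, 60, 60, 60, 60]}}

```text
t: 37.52
tcp_pos: [601.7, -114.6, 126.4]
orientation: [[0.993, -0.12, -0.001], [-0.12, -0.993, -0.0], [-0.001, 0.0, -1.0]]
wrist_force: [-0.2, 0.4, -0.2]
gripper_width: 60.2
grasp_force: 0.0
```

>>> {"method": "step_arm", "body": {"rot": [[0, 0, 0], [0, 0, 0], [0, 0, 0], [0, 0, 0], [0, 0, 0], [0, 0, 0], [0, 0, 0], [0, 0, 0]], "delta_pos": [[4, -14, 0], [0, 0, 0], [0, 0, 0], [0, 0, 0], [0, 0, 0], [0, 0, 0], [0, 0, 0], [0, 0, 0]], "hand": [60, 60, 60, 60, 60, 60, 60, 60]}}

```text
t: 38.18
tcp_pos: [606.2, -125.3, 127.4]
orientation: [[0.993, -0.117, 0.0], [-0.117, -0.993, 0.0], [0.0, -0.0, -1.0]]
wrist_force: [0.2, -0.0, -0.5]
gripper_width: 60.1
grasp_force: 0.0
```

```bash
python3 - <<'E'
from h import *
s=get_state(); print(s['tcp_pos'],s['orientation'].round(3).tolist())
for n in('top','scene'):
    snap(n,n+'9')
    for k,X in dict(small=(598,239,40),medium=(449,144,46),large=(448,323,52)).items():
        a,b=disc(n+'0',*X,21,36),disc(n+'9',*X,33,48); print(n,k,'off',(b[0]-a[0]).round(1),(b[2]-a[2]).round(1),b[1],b[2])
# spine angle: points away from cross bars, in support frame
P=cloud(load('top0')); m=(abs(P[...,0]-604)<30)&(abs(P[...,1]+131)<40)&(P[...,2]>47)&(P[...,2]<65)
q=P[m][:,:2]; f=np.polyfit(q[:,0],q[:,1],1); print(np.degrees(np.arctan(f[0])),np.polyval(f,604),len(q))
E
```

```text
[ 606.21473194 -125.34596821  127.36872143] [[0.993, -0.117, 0.0], [-0.117, -0.993, 0.0], [0.0, -0.0, -1.0]]
top small off [-1.9 -0.2] [-1.8 -0.9 12.9] 22.6 [597.  236.   38.9]
top medium off [-1.9  0.1] [-1.   0.8 12.6] 28.0 [446.6 142.9  38.9]
top large off [-0.3 -0.1] [-0.4  0.9 11.5] 35.1 [445.9 321.5  38.5]
scene small off [-2.6 -0.4] [-0.6 -0.1 12.9] 22.6 [600.5 241.8  39.5]
scene medium off [-0.5  1.4] [-0.6  0.7 12.5] 28.6 [451.8 148.   39.2]
scene large off [-0.2 -0.1] [-0.9  0.6 12.1] 34.9 [450.1 327.   39.5]
-7.05850272685726 -130.39563654463177 76
```

All three caps are now within 1–2 mm of their burners' centres. Grasping the spine.

>>> {"method": "step_arm", "body": {"rot": [[0, 0, 0], [0, 0, 0], [0, 0, 0], [0, 0, 0], [0, 0, 0], [0, 0, 0], [0, 0, 0], [0, 0, 0]], "delta_pos": [[-0.5, -3, -10], [0, 0, -20], [0, 0, -20], [0, 0, -10], [0, 0, -4], [0, 0, 0], [0, 0, 0], [0, 0, 0]], "hand": [60, 60, 60, 60, 60, 60, 60, 60]}}

```text
t: 38.95
tcp_pos: [606.8, -129.8, 64.4]
orientation: [[0.993, -0.119, 0.002], [-0.119, -0.993, -0.0], [0.002, 0.0, -1.0]]
wrist_force: [-0.3, -0.4, 0.3]
gripper_width: 60.3
grasp_force: 0.0
```

>>> {"method": "step_arm", "body": {"rot": [[0, 0, 0], [0, 0, 0], [0, 0, 0], [0, 0, 0], [0, 0, 0], [0, 0, 0], [0, 0, 0], [0, 0, 0]], "delta_pos": [[0, 0, 0], [0, 0, 0], [0, 0, 0], [0, 0, 0], [0, 0, 0], [0, 0, 0], [0, 0, 0], [0, 0, 0]], "hand": [2, 2, 2, 2, 2, 2, 2, 2], "squeeze": 40}}

```text
t: 39.62
tcp_pos: [606.1, -129.6, 63.8]
orientation: [[0.993, -0.119, 0.001], [-0.119, -0.993, -0.0], [0.001, 0.0, -1.0]]
wrist_force: [-1.5, -0.5, 3.8]
gripper_width: 7.0
grasp_force: 40.9
```

>>> {"method": "step_arm", "body": {"rot": [[0, 0, 0], [0, 0, 0], [0, 0, 0], [0, 0, 0], [0, 0, 0], [0, 0, 0], [0, 0, 0], [0, 0, 0]], "delta_pos": [[0, 0, 0], [0, 0, 0], [0, 0, 0], [0, 0, 0], [0, 0, 0], [0, 0, 0], [0, 0, 0], [0, 0, 0]], "hand": [2, 2, 2, 2, 2, 2, 2, 2], "squeeze": 60}}

```text
t: 40.28
tcp_pos: [606.1, -129.6, 63.9]
orientation: [[0.993, -0.119, 0.001], [-0.119, -0.993, -0.0], [0.001, -0.0, -1.0]]
wrist_force: [-0.9, 0.2, 4.8]
gripper_width: 6.4
grasp_force: 62.0
```

>>> {"method": "step_arm", "body": {"rot": [[0, 0, 0], [0, 0, 0], [0, 0, 0], [0, 0, 0], [0, 0, 0], [0, 0, 0], [0, 0, 0], [0, 0, 0]], "delta_pos": [[0, 0, 5], [0, 0, 12], [0, 0, 16], [0, 0, 16], [0, 0, 12], [0, 0, 6], [0, 10, 0], [0, 18, 0]], "hand": [2, 2, 2, 2, 2, 2, 2, 2]}}

```text
t: 40.95
tcp_pos: [605.3, -104.6, 130.4]
orientation: [[0.992, -0.124, 0.0], [-0.124, -0.992, -0.002], [0.001, 0.002, -1.0]]
wrist_force: [-0.0, -1.3, -1.7]
gripper_width: 6.2
grasp_force: 61.1
```

>>> {"method": "step_arm", "body": {"rot": [[0, 0, 0], [0, 0, 0], [0, 0, 0], [0, 0, 0], [0, 0, 0], [0, 0, 0], [0, 0, 0], [0, 0, 0]], "delta_pos": [[0, 22, 0], [-1, 22, 0], [-1, 22, 0], [-1, 22, 0], [-1, 22, 0], [-1, 22, 0], [-1, 22, 0], [0, 22, 0]], "hand": [2, 2, 2, 2, 2, 2, 2, 2]}}

```text
t: 41.62
tcp_pos: [598.0, 76.4, 128.9]
orientation: [[0.993, -0.118, -0.003], [-0.118, -0.993, 0.0], [-0.003, 0.0, -1.0]]
wrist_force: [0.6, 0.6, -2.8]
gripper_width: 6.4
grasp_force: 61.1
```

>>> {"method": "step_arm", "body": {"rot": [[0, 0, 0], [0, 0, 0], [0, 0, 0], [0, 0, 0], [0, 0, 0], [0, 0, 0], [0, 0, 0], [0, 0, 0]], "delta_pos": [[0, 22, 0], [0, 22, 0], [0, 22, 0], [0, 22, 0], [0, 22, 0], [0, 22, 0], [0, 18, 0], [0, 10, 0]], "hand": [2, 2, 2, 2, 2, 2, 2, 2]}}

```text
t: 42.28
tcp_pos: [597.4, 239.1, 129.0]
orientation: [[0.993, -0.114, -0.003], [-0.114, -0.993, 0.002], [-0.003, -0.002, -1.0]]
wrist_force: [-1.0, 1.5, -2.7]
gripper_width: 6.3
grasp_force: 61.0
```

>>> {"method": "step_arm", "body": {"rot": [[0, 0, 0], [0, 0, 0], [0, 0, 0], [0, 0, 0], [0, 0, 0], [0, 0, 0], [0, 0, 0], [0, 0, 0]], "delta_pos": [[0, 5, 0], [0, 0, 0], [0, 0, 0], [0, 0, 0], [0, 0, 0], [0, 0, 0], [0, 0, 0], [0, 0, 0]], "hand": [2, 2, 2, 2, 2, 2, 2, 2]}}

```text
t: 42.95
tcp_pos: [599.9, 238.8, 130.3]
orientation: [[0.993, -0.12, 0.0], [-0.12, -0.993, -0.0], [0.0, 0.0, -1.0]]
wrist_force: [-0.4, 0.5, -2.5]
gripper_width: 6.2
grasp_force: 61.0
```

>>> {"method": "step_arm", "body": {"rot": [[0, 0, 0], [0, 0, 0], [0, 0, 0], [0, 0, 0], [0, 0, 0], [0, 0, 0], [0, 0, 0], [0, 0, 0]], "delta_pos": [[0, 0, -8], [0, 0, -14], [0, 0, -14], [0, 0, -12], [0, 0, -7], [0, 0, -4], [0, 0, 0], [0, 0, 0]], "hand": [2, 2, 2, 2, 2, 2, 2, 2]}}

```text
t: 43.62
tcp_pos: [599.7, 239.5, 70.9]
orientation: [[0.993, -0.119, -0.0], [-0.119, -0.993, -0.0], [-0.0, 0.0, -1.0]]
wrist_force: [0.1, 0.1, -1.6]
gripper_width: 6.1
grasp_force: 61.0
```

>>> {"method": "step_arm", "body": {"rot": [[0, 0, 0], [0, 0, 0], [0, 0, 0], [0, 0, 0], [0, 0, 0], [0, 0, 0], [0, 0, 0], [0, 0, 0]], "delta_pos": [[0, 0, -1], [0, 0, 0], [0, 0, -1], [0, 0, 0], [0, 0, -1], [0, 0, 0], [0, 0, 0], [0, 0, 0]], "hand": [2, 2, 2, 2, 2, 2, 2, 2]}}

```text
t: 44.28
tcp_pos: [599.7, 239.4, 68.3]
orientation: [[0.993, -0.119, -0.0], [-0.119, -0.993, -0.0], [-0.0, 0.0, -1.0]]
wrist_force: [-0.1, -0.1, -2.6]
gripper_width: 6.2
grasp_force: 61.0
```

Not yet touching; one more millimetre, then release and retreat.

>>> {"method": "step_arm", "body": {"rot": [[0, 0, 0], [0, 0, 0], [0, 0, 0], [0, 0, 0], [0, 0, 0], [0, 0, 0], [0, 0, 0], [0, 0, 0]], "delta_pos": [[0, 0, -0.5], [0, 0, 0], [0, 0, -0.5], [0, 0, 0], [0, 0, 0], [0, 0, 0], [0, 0, 0], [0, 0, 0]], "hand": [2, 2, 2, 2, 2, 2, 2, 2]}}

```text
t: 44.95
tcp_pos: [599.8, 239.5, 67.9]
orientation: [[0.993, -0.119, 0.0], [-0.119, -0.993, 0.0], [0.0, -0.0, -1.0]]
wrist_force: [-2.3, -0.4, 5.9]
gripper_width: 6.3
grasp_force: 62.0
```

>>> {"method": "step_arm", "body": {"rot": [[0, 0, 0], [0, 0, 0], [0, 0, 0], [0, 0, 0], [0, 0, 0], [0, 0, 0], [0, 0, 0], [0, 0, 0]], "delta_pos": [[0, 0, 0], [0, 0, 0], [0, 0, 0], [0, 0, 10], [0, 0, 20], [0, 0, 25], [0, 0, 25], [0, 0, 15]], "hand": [20, 40, 40, 40, 40, 40, 40, 40]}}

```text
t: 45.62
tcp_pos: [601.4, 240.2, 166.0]
orientation: [[0.993, -0.119, 0.005], [-0.119, -0.993, 0.002], [0.004, -0.003, -1.0]]
wrist_force: [-0.1, 0.1, 0.1]
gripper_width: 39.9
grasp_force: 0.0
```

>>> {"method": "step_arm", "body": {"rot": [[0, 0, 0], [0, 0, 0], [0, 0, 0], [0, 0, 0], [0, 0, 0], [0, 0, 0], [0, 0, 0], [0, 0, 0]], "delta_pos": [[0, -15, 5], [0, -28, 5], [0, -30, 5], [0, -30, 0], [0, -30, 0], [0, -30, 0], [0, -30, 0], [0, -30, 0]], "hand": [40, 40, 40, 40, 40, 40, 40, 40]}}

```text
t: 46.28
tcp_pos: [598.6, 13.3, 176.6]
orientation: [[0.993, -0.12, -0.001], [-0.12, -0.993, -0.001], [-0.001, 0.001, -1.0]]
wrist_force: [-0.2, -0.0, 0.8]
gripper_width: 40.0
grasp_force: 0.0
```

>>> {"method": "step_arm", "body": {"rot": [[0, 0, 0], [0, 0, 0], [0, 0, 0], [0, 0, 0], [0, 0, 0], [0, 0, 0], [0, 0, 0], [0, 0, 0]], "delta_pos": [[0, -30, 0], [0, -30, 0], [0, -30, 0], [0, -20, 0], [0, 0, 0], [0, 0, 0], [0, 0, 0], [0, 0, 0]], "hand": [40, 40, 40, 40, 40, 40, 40, 40]}}

```text
t: 46.95
tcp_pos: [599.5, -91.6, 176.9]
orientation: [[0.993, -0.116, -0.001], [-0.116, -0.993, 0.001], [-0.001, -0.001, -1.0]]
wrist_force: [-1.1, -0.1, 0.2]
gripper_width: 39.7
grasp_force: 0.0
```

```bash
python3 - <<'E'
from h import *
s=get_state(); print(s['tcp_pos'],s['t'])
for n in('top','scene'):
    snap(n,n+'10'); P=cloud(load(n+'10'))
    m=(abs(P[...,0]-600)<75)&(abs(P[...,1]-239)<75)&(P[...,2]>50)&(P[...,2]<70)
    Q=P[m]; print(n,cv2.minAreaRect(Q[:,:2].astype(np.float32)),Q[:,2].mean())
    for k,X in dict(medium=(449,144,46),large=(448,323,52)).items():
        a,b=disc(n+'0',*X,21,36),disc(n+'10',*X,33,48); print(k,(b[0]-a[0]).round(1),b[2])
cv2.imwrite('pics/fin.png',cv2.resize(cv2.imread('pics/scene10.png'),None,fx=1.4,fy=1.4))
E
```

```text
[599.45250655 -91.63882921 176.88102626] 46.95
top ((596.8306884765625, 237.96273803710938), (104.89777374267578, 101.8884048461914), 83.55583953857422) 58.09044403459318
medium [-1.2  0. ] [446.5 142.9  38.9]
large [-1.2  0. ] [445.7 321.4  38.8]
scene ((599.2567749023438, 241.7968292236328), (106.04165649414062, 103.54863739013672), 84.91065979003906) 58.515162642024016
medium [0.7 0.7] [451.9 148.2  39.2]
large [-0.8 -0.5] [450.2 326.9  39.5]
```

View pics/fin.png

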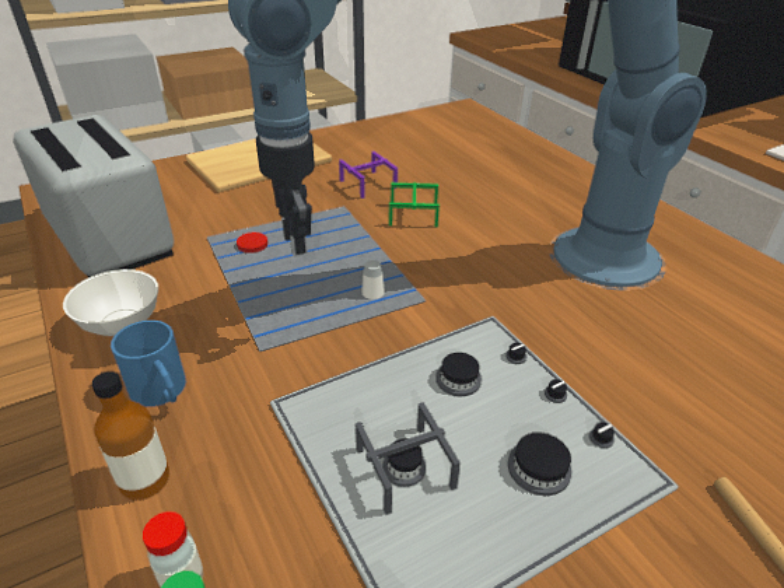

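The final picture shows all three caps on their burners: medium (460,368), large (541,455), small (405,455). The support stands over the small one at (408,452), about 2–3 mm off centre. The lid (252,242) and shaker (373,280) are still in place, and the arm is clear.

```bash
python3 -c "from plant import close_job; print(close_job())"
```

```text
the job is handed in; nothing more can be done
None
```

The job is handed in: all three caps are seated on their own burners, within about 2 mm of centre, the dark pan support stands over the smallest burner about 3 mm off centre, and the jar lid and salt shaker were left where they were.

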